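# Open up the glassware dryer and load it

## Task

Get the glassware dryer going: swing its dust lid up until it stands upright, lift it straight up off its hinge brackets, and lay it gently and flat on the free bench, handle side up. Then stand every small glass beaker that is out on the bench (not the one on the stirrer) upright inside the dryer, and last of all slide the heat slider along until its middle is level with the point of the brass set clip. Leave the other things on the bench where they are.

Things in the scene. Friction and masses are not known exactly. Their poses are not given: they have to be found in the camera images.
- dryer: Glassware dryer, fixed. Origin: centre of its tray's underside; x to its back (hinge side), y to its left, z up. Grey open tray 144 x 192 mm (x by y) outside, 132 x 180 inside, rim 62 mm high, inner floor 18 mm high: beakers stand proud, so it is used with its lid off. On its right (-y) a white deck 164 x 62 mm, 40 mm high, centred at y = -127 mm, carries the slider.
- dryer_hinge (a point): Pin axis of the shut lid (along the dryer's y; axes as the dryer's): 95.5 mm behind the tray's centre, 66 mm high, midway between two steel brackets at y = +-62 mm. Each is 14 mm wide, a slot 18 mm across inside whose jaws lean in to a throat 10 mm wide, open upwards, top 14 mm above the axis. With the lid upright its pins sink about 1.5 mm below this point.
- dryer_floor (a point): Centre of the tray's inner floor, 18 mm above the bench; axes as the dryer's.
- dryer_lid: Loose aluminium lid, about 0.3 kg, lying shut on the tray. Origin on its pin axis midway between the pins; shut, its axes agree with the dryer's. Plate 196 mm wide, 8 thick, from x = -24.5 to -169.5 mm, mid-thickness at z = 0. The hinge is free: let go, it falls shut (or over backwards). The pins leave the brackets only with the lid within 15 degrees of vertical.
- lid_pins (a point): The lid's origin again: midway between its flat pins, 14 mm (along lid x) by 5 mm (along lid z), at y = +-46 to 78 mm, borne by tongues at y = +-40 mm that end 6.5 mm behind the axis. With the lid upright the pins reach 7 mm below this point; with the lid flat on a surface it is 4 mm above it.
- lid_handle (a point): Middle of the lid's round handle bar, 12 mm thick, 90 mm long along the lid's y, with an arm at each end; at x = -211.5, z = +22 mm on the lid, 36 mm of free space between the bar and the lid's front edge. The bar can turn between a gripper's pads as the lid swings.
- heat_slider (a joint): Slider position in m, 0 at the front end (towards the robot), growing to 0.10 at the back end; stays where it is left, needs about 1.5 N to move.
- heat_slider_top (a point): Middle of the top of the black slider grip, which is 20 mm long along the track (the dryer's x), 28 mm across it and 40 mm tall above the track; its top lies 94.5 mm above the bench. At slider position q it lies at x = q - 0.050, y = -0.127 m in the dryer's frame.
- set_clip: Brass set clip fixed on the deck's outer (right) edge beside the track, 12 mm long along the track, 58 mm high above the bench; its point faces the track. Origin on the deck under the point; axes as the dryer's. Its place along the track varies; the slider is right when its top has the same x as the clip in the clip's frame.
- beaker_a: small clear glass beaker, open at the top, 58 mm tall, 0.04 kg; body 42 mm across in x and 44 in y, rim 47 mm across from 46 mm height up; a spout at the rim reaches y = -27 mm. Origin at its underside, on the axis in x, 3 mm off it towards the spout; z up. Stands on the bench; may be absent in some runs
- beaker_b: small clear glass beaker, open at the top, 58 mm tall, 0.04 kg; body 42 mm across in x and 44 in y, rim 47 mm across from 46 mm height up; a spout at the rim reaches y = -27 mm. Origin at its underside, on the axis in x, 3 mm off it towards the spout; z up. Stands on the bench; may be absent in some runs
- beaker_c: small clear glass beaker, open at the top, 58 mm tall, 0.04 kg; body 42 mm across in x and 44 in y, rim 47 mm across from 46 mm height up; a spout at the rim reaches y = -27 mm. Origin at its underside, on the axis in x, 3 mm off it towards the spout; z up. Stands on the bench; may be absent in some runs
- beaker_d: small clear glass beaker, open at the top, 58 mm tall, 0.04 kg; body 42 mm across in x and 44 in y, rim 47 mm across from 46 mm height up; a spout at the rim reaches y = -27 mm. Origin at its underside, on the axis in x, 3 mm off it towards the spout; z up. Stands on the bench; may be absent in some runs
- blender: tall blender, fixed on the bench, about 0.36 m tall; all of it lies within 110 mm of its origin, which is at the centre of its foot. The bench to the right of it and of the beakers, as far as the timer, is free: room for the lid.
- stopper: bystander: rubber stopper, 40 mm across, 30 mm tall, loose on the bench; origin at the centre of its underside
- tape_roll: bystander: roll of film, 94 mm across, 52 mm tall, loose on the bench; origin at the centre of its underside
- lab_timer: bystander: small flat timer, 70 x 62 x 18 mm, loose on the bench; origin at the centre of its underside

How it is judged:
By the outcome, as a careful person would: the job done as asked, in the order asked, and still so for the second after the job is handed in, with the robot touching nothing.
Of beaker_a, beaker_b, beaker_c, beaker_d only 2 to 4 are there at a start; the rules pass over those that are not, and their reading is None.
At some moment in a run one of beaker_a, beaker_b, beaker_c, beaker_d may be knocked a few centimetres aside while the robot is not near it.
It also fails if it takes over 210 s, if anything falls off the work surface, if the arm or the gripper's body presses on something with over 40 N, if the wrist force passes 120 N, or if a joint passes its speed limit or range.

## Robot

A 6-joint arm with a two-finger parallel gripper is mounted at the origin on a cart in front of the work surface, level with it; the furniture and walls round the work are solid. World frame = base frame: x ahead of the robot, y to its left, z up, the work surface at z = 0. Lengths are in mm, angles in rad, forces in N, time in s.
With the tool pointing down it reaches from about 375 to 925 mm from the base axis. Payload 5.7 kg.
Tool frame: the origin (TCP) lies on the centre line of the jaws, within the pads' length; the fingertips stand 8 mm ahead of it and the grasp point (between the pads) lies 11 mm behind it (robot.nose_length is the distance from the TCP to the fingertips, in mm); x points along the fingers, z is the direction in which the jaws open and shut, and the axes are right-handed (so a half turn about x gives the same grasp; the last joint's range is limited). The gripper opens to 88 mm and grips with 3 to 60 N. Pads are 20 mm wide; open, the fingers measure 115 mm over their backs; the gripper's body (75 mm by 178 mm) begins 61 mm behind the grasp point.
Start: joints at [1.13, 0.359, 1.51, -0, 1.272, -0.115], TCP at [192.03, 568.403, 190.923] pointing down, gripper open.
Joint ranges: [-2.97, 2.97], [-1.01, 2.36], [0.21, 2.38], [-0.96, 4.11], [0.2, 2.71], [-2.98, 2.98]. Speed limits (rad/s): [2.39, 2.39, 3.14, 3.14, 3.14, 3.14].

## Interface

Orientations are given as a rotation vector (axis times angle).
In Python, from bench import telemetry, optics, ticket, robot gives the robot as it stands. The module is installed in compiled form; this text tells all that it offers.
- The arm moves only by the tool jog_arm, never from a script. Its argument "deltas" is a list of rows, each an object with "angular": the turn, a rotation vector about the tool's x, y, z in degrees, a list of three; "travel": the shift along the tool's x, y, z in m, a list of three; "grip": the closure, from -1 (fully open) to 1 (shut), so that 0 is half open. In form: [{"angular": [wx, wy, wz], "travel": [x, y, z], "grip": grip}, ...]. A call has 1 to 12 rows; each row shifts and turns the commanded pose from where the row before left it, along the tool's axes as they then stand; what a row does not reach is not made up. A row lasts 1/10 s, in which the tool goes at most 50 mm and 8.59 degrees, less where a joint would pass 70% of its speed; a pose out of reach is approached as far as the arm can. A call is refused whole if a number of a shift passes 0.05 or a number of a turn 8.59, either way. A call with a gripper value outside its range is refused whole. The fingers move at their own pace and stop on an object; "grip_force" is the grip in N (left out, the last holds). Time passes only in rows, so rows that do not move let the fingers close. It gives the time, the measured TCP pose, the force and the opening at its end, in the units of the state.
- telemetry.get_obs(): the state, without advancing time (a new reading comes with each control period).
- optics.snapshot(name): name is "scene" or "top"; returns a dict with "frame" (400x640x3 uint8, blue, green, red), "camera_matrix" (3x3 intrinsics, pixels), "rvec" (rotation vector, rad) and "tvec" (3), from world to camera coordinates, as OpenCV has them. Camera axes: x right, y down, z forward; pixel columns grow to the right and rows downward; lengths in mm; the calibration is good to about 2 mm. A picture is of the moment at which its call begins. There is no depth.
- ticket.job_done(): hands the job in, once; it reports no verdict.
Trained networks look in a picture, given as the dict that the camera call returned (one of the last four; its "shot" number tells which), for a name from the list of things; names that differ only in an ending like _2 or _b are one class to them, and where a whole thing is asked for, a point or a joint stands for the part that bears it (a point fixed in the world has none). Each returns a list of dicts, best first, with "conf" (0 to 1); they miss things now and then, are a little off and sometimes report something else, mostly with a low value. They report only what shows in the picture. A call takes as long as a camera call.
- optics.spot_in(picture, label): "extent" ([left, top, right, bottom] in pixels, round what is visible of it).
- optics.spot_point(picture, label): "pixel" ([column, row] in pixels: a listed point, or the origin of a listed thing).
The state is a dict: "clock": time; "joint_positions": joint angles; "dq": joint speeds; "effort": joint torques, N m; "tcp_pos": TCP position; "tool_rot": TCP orientation; "ft_force": force on the tool from outside, world axes, zero at the start; "moment": the same for the moment, N m; "grip_width": finger opening in mm.
Only numpy, scipy, OpenCV 4.12 (cv2) and the standard library are available. Lean on these libraries where they do the work, as an engineer would, in place of code of your own. Each camera call takes 0.05 s, during which the arm holds its last target.

## Working session

There is one attempt and no reset: what is moved stays moved. The work goes in short steps, Python scripts to look and compute and a tool call to move; the robot and the scene stay as the last step left them, time stands still between calls to the robot, and variables do not carry over. Pictures are saved under pics/ and viewed, and the job is handed in when it is done.

Besides the shell and the picture viewer there is one more tool, called after ">>>" as name(argument=value, ...) on one line, values as JSON. jog_arm: Moves the arm, as the interface text tells. Its arguments: {"type":"object","properties":{"deltas":{"type":"array"},"grip_force":{"type":"number"}},"required":["deltas"]}

```bash
mkdir -p pics; ls; cat > h.py <<'E'
import numpy as np, cv2
from bench import telemetry, optics, ticket, robot
def snap(n,save=None):
    p=optics.snapshot(n)
    if save: cv2.imwrite('pics/'+save+'.png',p['frame'])
    return p
def ray(p,px):
    K=np.array(p['camera_matrix'],float);R,_=cv2.Rodrigues(np.array(p['rvec'],float));t=np.array(p['tvec'],float).ravel()
    d=R.T@np.linalg.inv(K)@np.array([px[0],px[1],1.]);c=-R.T@t
    return c,d
def atz(p,px,z):
    c,d=ray(p,px);return c+d*(z-c[2])/d[2]
def tri(obs):
    A=np.zeros((3,3));b=np.zeros(3)
    for p,px in obs:
        c,d=ray(p,px);d=d/np.linalg.norm(d);M=np.eye(3)-np.outer(d,d);A+=M;b+=M@c
    return np.linalg.solve(A,b)
def proj(p,X):
    return cv2.projectPoints(np.array(X,float).reshape(-1,3),np.array(p['rvec'],float),np.array(p['tvec'],float),np.array(p['camera_matrix'],float),None)[0].reshape(-1,2)
def st():
    o=telemetry.get_obs();R,_=cv2.Rodrigues(np.array(o['tool_rot'],float))
    print('t',round(o['clock'],2),'tcp',np.round(o['tcp_pos'],1),'F',np.round(o['ft_force'],1),'w',np.round(o['grip_width'],1));print(np.round(R,3).tolist());return o,R
E
python3 - <<'E'
from h import *
o,R=st(); print(robot.nose_length)
np.set_printoptions(precision=1,suppress=True)
S=snap('scene','s0');T=snap('top','t0')
for p in (S,T):
    c,_=ray(p,[0,0]);print('cam',c)
names=['dryer','dryer_hinge','dryer_floor','lid_handle','lid_pins','dryer_lid','heat_slider_top','set_clip','beaker_a','blender','stopper','tape_roll','lab_timer']
zs=dict(dryer=0,dryer_hinge=66,dryer_floor=18,lid_handle=88,lid_pins=66,dryer_lid=66,heat_slider_top=94.5,set_clip=40)
for n in names:
    for nm,p in (('S',S),('T',T)):
        for r in optics.spot_point(p,n):
            if r['conf']>.25: print(n,nm,round(r['conf'],2),np.array(r['pixel']),atz(p,r['pixel'],zs.get(n,0)))
E
```

```text
pics
t 0.0 tcp [191.7 567.8 190.1] F [ 0.3 -0.  -0.5] w 87.5
[[-0.001, -0.947, 0.32], [-0.002, 0.32, 0.947], [-1.0, 0.0, -0.002]]
8.0
cam [-391.5  827.1  816. ]
cam [ 212.1  -45.5 1564.4]
dryer S 0.96 [259.3 249.1] [537.7 200.4   0. ]
lid_handle S 0.7 [281.  239.2] [431.1 197.2  88. ]
lid_handle T 0.96 [256.1 215.9] [425.9 188.7  88. ]
lid_pins T 0.91 [257.  160.6] [645.  192.2  66. ]
dryer_lid S 0.78 [239.7 218.5] [631.9 196.9  66. ]
dryer_lid T 0.74 [256.4 162.6] [637.  194.4  66. ]
heat_slider_top S 0.54 [298.7 210.7] [500.5  68.8  94.5]
heat_slider_top S 0.39 [206.4 297.5] [367.8 474.5  94.5]
heat_slider_top T 0.4 [287.7 197.5] [492.3  71.   94.5]
beaker_a S 0.94 [205.4 295.3] [476.5 425.6  -0. ]
beaker_a S 0.71 [165.6 267.1] [661.  442.8   0. ]
beaker_a S 0.68 [367.5 223.2] [ 397.5 -136.6    0. ]
beaker_a S 0.53 [188.6 283.3] [551.  432.3  -0. ]
beaker_a S 0.5 [329.5 228.8] [463.4 -26.    0. ]
beaker_a T 0.67 [346.9 221.2] [ 412.2 -153.6    0. ]
beaker_a T 0.53 [199.4 191.1] [541.6 429.8   0. ]
beaker_a T 0.5 [196.3 208.4] [472.1 438.9   0. ]
beaker_a T 0.48 [311.3 214. ] [442.9 -14.4   0. ]
stopper S 0.47 [260.1 301.9] [353.7 338.9   0. ]
stopper T 0.41 [256.6 159. ] [670.8 204.4   0. ]
tape_roll S 0.84 [163.8 268.4] [659.2 449.3   0. ]
tape_roll T 0.63 [195. 162.] [662.  452.8   0. ]
lab_timer S 0.74 [394.  168.1] [ 586.  -519.7    0. ]
lab_timer T 0.56 [442.7 180.9] [ 568.5 -541.5    0. ]
```

```bash
python3 - <<'E'
from h import *
a=cv2.imread('pics/s0.png');b=cv2.imread('pics/t0.png')
cv2.imwrite('pics/s0z.png',cv2.resize(a[130:380,120:440],None,fx=2.4,fy=2.4,interpolation=3))
cv2.imwrite('pics/t0z.png',cv2.resize(b[110:270,160:480],None,fx=2.5,fy=2.5,interpolation=3))
E
python3 - <<'E'
from h import *
b=cv2.imread('pics/t0.png')
cv2.imwrite('pics/t0d.png',cv2.resize(b[150:232,220:310],None,fx=7,fy=7,interpolation=cv2.INTER_CUBIC))
E
cat > fit.py <<'E'
from h import *
from scipy.optimize import least_squares
np.set_printoptions(precision=1,suppress=True)
M=dict(dryer=[0,0,0],dryer_hinge=[95.5,0,66],dryer_floor=[0,0,18],lid_handle=[-116,0,88],lid_pins=[95.5,0,66],dryer_lid=[95.5,0,66])
obs=[]
for k in range(3):
    for nm in ('scene','top'):
        p=snap(nm)
        for n in M:
            for r in optics.spot_point(p,n)[:1]:
                if r['conf']>.3: obs.append((nm,p,M[n],r['pixel'],n))
print(len(obs))
def pose(v,m):
    c,s=np.cos(v[2]),np.sin(v[2]);m=np.array(m,float);return np.array([v[0]+c*m[0]-s*m[1],v[1]+s*m[0]+c*m[1],m[2]])
f=lambda v:np.concatenate([proj(p,pose(v,m))[0]-np.array(px) for _,p,m,px,n in obs])
r=least_squares(f,[540,193,0.],x_scale=[10,10,.1],loss='soft_l1')
print(r.x[:2],np.degrees(r.x[2]))
for o,e in zip(obs,f(r.x).reshape(-1,2)): print(o[0],o[4],e)
p=snap('top');
for n,m in (('tl',[71,98,70]),('tr',[71,-98,70]),('bl',[-74,98,70]),('br',[-74,-98,70]),('h1',[-116,45,94]),('h2',[-116,-45,94]),('b1',[95.5,62,80]),('b2',[95.5,-62,80]),('track0',[-50,-127,54]),('track1',[50,-127,54]),('deckbr',[-82,-158,40]),('decktr',[82,-158,40])):
    print(n,(proj(p,pose(r.x,m))[0]-[220,150])*7)
E
python3 fit.py
```

```text
21
[548.6 195.2] -3.477064725718493
scene dryer [ 1.5 -2.5]
scene lid_handle [1.  2.7]
scene lid_pins [-2.3  0.2]
scene dryer_lid [ 0.3 -0.2]
top lid_handle [-3.  -1.8]
top lid_pins [1.9 0.2]
top dryer_lid [0.2 1.2]
scene dryer [ 1.  -2.9]
scene lid_handle [1.2 1.8]
scene lid_pins [-3.7 -0.3]
scene dryer_lid [0.6 0.1]
top lid_handle [-2.5 -3.6]
top lid_pins [2.5 0.1]
top dryer_lid [-0.6  0.7]
scene dryer [ 1.6 -1.7]
scene dryer_hinge [-154.3   48.2]
scene lid_pins [-4.8 -0.7]
top dryer [  4.8 -26.9]
top lid_handle [-1.5  1.9]
top lid_pins [-0.6  0.5]
top dryer_lid [-0.5 -2.2]
tl [ 81.8 109. ]
tr [437.5 124.6]
bl [ 57.9 368.4]
br [420.3 384.6]
h1 [140.5 443.2]
h2 [310.5 450.9]
b1 [147.3  63.9]
b2 [373.1  73.8]
track0 [479.  348.7]
track1 [490.  171.1]
deckbr [533.8 413.1]
decktr [550.5 124.2]
```

```bash
python3 - <<'E'
from h import *
def avg(n,k):
    return np.mean([optics.snapshot(n)['frame'].astype(float) for _ in range(k)],0)
T=avg('top',8);S=avg('scene',8);np.save('T.npy',T);np.save('S.npy',S)
def crop(I,x0,y0,w,h,f,n):
    c=cv2.resize(I[y0:y0+h,x0:x0+w].clip(0,255).astype(np.uint8),None,fx=f,fy=f,interpolation=cv2.INTER_CUBIC)
    c=cv2.convertScaleAbs(c,alpha=1.2)
    for i in range(0,w,10): cv2.line(c,(i*f,0),(i*f,5),(0,0,255),1);cv2.putText(c,str(x0+i),(i*f,15),0,.35,(0,0,255))
    for i in range(0,h,10): cv2.line(c,(0,i*f),(5,i*f),(0,0,255),1);cv2.putText(c,str(y0+i),(5,i*f+4),0,.35,(0,0,255))
    cv2.imwrite('pics/'+n+'.png',c)
crop(T,228,152,76,74,8,'td1');crop(S,215,200,105,75,7,'sd1')
E
cat > fit2.py <<'E'
from h import *
from scipy.optimize import least_squares
np.set_printoptions(precision=1,suppress=True)
S=snap('scene');T=snap('top')
O=[(T,[71,98,70],(232.75,168)),(T,[-74,98,70],(231.5,203.9)),(T,[-74,-98,70],(281.75,205.5)),(T,[71,-98,70],(283,168.9)),
(T,[-116,0,90],(253.9,214.3)),(T,[-82,-158,40],(298.6,208.9)),(T,[82,-158,40],(299.9,169.2)),
(S,[71,98,70],(217.9,232.9)),(S,[-74,98,70],(245.4,252.6)),(S,[-74,-98,70],(299,226.2)),(S,[-116,0,90],(280,239.6)),(S,[-82,-158,0],(315,240.7)),(S,[-82,-158,40],(315,229.3)),(S,[-72,96,0],(247.6,268.6))]
def pose(v,m):
    c,s=np.cos(v[2]),np.sin(v[2]);m=np.array(m,float);return np.array([v[0]+c*m[0]-s*m[1],v[1]+s*m[0]+c*m[1],m[2]])
f=lambda v:np.concatenate([proj(p,pose(v,m))[0]-np.array(px) for p,m,px in O])
r=least_squares(f,[540,193,0.],x_scale=[10,10,.1],loss='soft_l1')
print(r.x,np.degrees(r.x[2]))
print(f(r.x).reshape(-1,2))
fi=lambda q:proj(T,pose(r.x,[q-50,-127,94.5]))[0]
for q in (0,10,20):print(q,fi(q))
for x in (-20,0,20):print('clip',x,proj(T,pose(r.x,[x,-150,55]))[0])
for n,m in (('handle',[-116,0,88]),('hinge',[95.5,0,66])):print(n,pose(r.x,m))
E
python3 fit2.py
```

```text
[544.2 191.3  -0. ] -2.560368128368603
[[-0.4 -0.9]
 [-2.   0.3]
 [-0.4  0.2]
 [ 0.2 -0.4]
 [ 0.   0.9]
 [-1.   0.6]
 [-0.6 -1. ]
 [-0.8 -2.3]
 [-1.  -0.1]
 [ 0.8 -0.7]
 [ 1.8 -0.7]
 [ 2.1 -2.8]
 [ 1.9 -2. ]
 [-0.5  3.3]]
0 [288.9 198.5]
10 [289.  195.8]
20 [289.1 193.2]
clip -20 [296.  192.9]
clip 0 [296.2 187.8]
clip 20 [296.4 182.7]
handle [428.3 196.5  88. ]
hinge [639.6 187.   66. ]
```

```bash
cat > plan.py <<'E'
from h import *
from scipy.spatial.transform import Rotation as Ro, Slerp
import sys,json
def down(yaw): # tool z at yaw in world, tool x down
    z=np.array([np.cos(yaw),np.sin(yaw),0]);x=np.array([0,0,-1.]);return np.stack([x,np.cross(z,x),z],1)
def rows(p1,R1,n,grip,p0=None,R0=None):
    o=telemetry.get_obs()
    if p0 is None:p0=np.array(o['tcp_pos'])
    if R0 is None:R0=cv2.Rodrigues(np.array(o['tool_rot'],float))[0]
    s=Slerp([0,1],Ro.from_matrix([R0,R1]));out=[];p=np.array(p0,float);R=R0
    for i in range(1,n+1):
        q=p0+(np.array(p1)-p0)*i/n;Rn=s([i/n]).as_matrix()[0]
        tr=np.round(R.T@(q-p)/1000,4);an=np.round(np.degrees(Ro.from_matrix(R.T@Rn).as_rotvec()),2)
        p=p+R@tr*1000;R=R@Ro.from_rotvec(np.radians(an)).as_matrix()
        out.append({"angular":an.tolist(),"travel":tr.tolist(),"grip":grip})
    return out
def show(r):
    print(json.dumps(r))
E
python3 - <<'E'
from plan import *
show(rows([428,196.5,150],down(-.0447),12,.22))
E
```

```text
[{"angular": [6.16, -0.0, 0.0], "travel": [0.0034, -0.0285, -0.0231], "grip": 0.22}, {"angular": [6.16, -0.0, 0.0], "travel": [0.0034, -0.0309, -0.0198], "grip": 0.22}, {"angular": [6.15, -0.0, 0.0], "travel": [0.0034, -0.0328, -0.0165], "grip": 0.22}, {"angular": [6.16, -0.0, 0.0], "travel": [0.0034, -0.0344, -0.0128], "grip": 0.22}, {"angular": [6.16, -0.0, 0.0], "travel": [0.0035, -0.0356, -0.0091], "grip": 0.22}, {"angular": [6.16, -0.0, 0.0], "travel": [0.0034, -0.0363, -0.0052], "grip": 0.22}, {"angular": [6.15, -0.0, 0.0], "travel": [0.0034, -0.0367, -0.0012], "grip": 0.22}, {"angular": [6.16, -0.0, 0.01], "travel": [0.0034, -0.0366, 0.0026], "grip": 0.22}, {"angular": [6.16, -0.01, -0.0], "travel": [0.0034, -0.0361, 0.0066], "grip": 0.22}, {"angular": [6.16, 0.0, -0.0], "travel": [0.0034, -0.0352, 0.0104], "grip": 0.22}, {"angular": [6.16, 0.0, -0.0], "travel": [0.0034, -0.0339, 0.0141], "grip": 0.22}, {"angular": [6.15, 0.0, -0.0], "travel": [0.0034, -0.0321, 0.0177], "grip": 0.22}]
```

>>> jog_arm(deltas=[{"angular": [6.16, 0, 0], "travel": [0.0034, -0.0285, -0.0231], "grip": 0.22}, {"angular": [6.16, 0, 0], "travel": [0.0034, -0.0309, -0.0198], "grip": 0.22}, {"angular": [6.16, 0, 0], "travel": [0.0034, -0.0328, -0.0165], "grip": 0.22}, {"angular": [6.16, 0, 0], "travel": [0.0034, -0.0344, -0.0128], "grip": 0.22}, {"angular": [6.16, 0, 0], "travel": [0.0034, -0.0356, -0.0091], "grip": 0.22}, {"angular": [6.16, 0, 0], "travel": [0.0034, -0.0363, -0.0052], "grip": 0.22}, {"angular": [6.16, 0, 0], "travel": [0.0034, -0.0367, -0.0012], "grip": 0.22}, {"angular": [6.16, 0, 0], "travel": [0.0034, -0.0366, 0.0026], "grip": 0.22}, {"angular": [6.16, 0, 0], "travel": [0.0034, -0.0361, 0.0066], "grip": 0.22}, {"angular": [6.16, 0, 0], "travel": [0.0034, -0.0352, 0.0104], "grip": 0.22}, {"angular": [6.16, 0, 0], "travel": [0.0034, -0.0339, 0.0141], "grip": 0.22}, {"angular": [6.15, 0, 0], "travel": [0.0034, -0.0321, 0.0177], "grip": 0.22}], grip_force=10)

```text
clock: 5.65
tcp_pos: [428.7, 195.2, 150.3]
tool_rot: [0.039, 1.57, -0.039]
ft_force: [0.8, 0.2, 0.3]
grip_width: 34.3
```

```bash
python3 - <<'E'
from plan import *
st()
S=snap('scene');T=snap('top')
cv2.imwrite('pics/s1.png',cv2.resize(S['frame'][180:290,200:330],None,fx=6,fy=5.4,interpolation=2))
cv2.imwrite('pics/t1.png',cv2.resize(T['frame'][140:230,220:320],None,fx=6,fy=6,interpolation=2))
E
```

```text
t 5.65 tcp [428.7 195.2 150.3] F [0.8 0.2 0.3] w 34.3
[[0.001, 0.049, 0.999], [0.0, 0.999, -0.049], [-1.0, 0.0, 0.001]]
```

```bash
python3 - <<'E'
from plan import *
np.set_printoptions(precision=1,suppress=True)
S=snap('scene')
for dx in (-17,-30,17,30):
  print(dx,proj(S,[[428.7+dx,195.2-10,142],[428.7+dx,195.2+10,142]]).tolist())
v=[544.2,191.3,-.0447]
def pose(m):
    c,s=np.cos(v[2]),np.sin(v[2]);return [v[0]+c*m[0]-s*m[1],v[1]+s*m[0]+c*m[1],m[2]]
for n,m,px in (('fl',[-74,98,70],(244.2,254.1)),('bl',[71,98,70],(217.8,232.8)),('bot',[-72,96,0],(245.8,270.2)),('deck',[-82,-158,40],(315.3,228.5)),('hl',[-116,45,88],(265.8,245.2)),('hr',[-116,-45,88],(294.2,232.4))):
  print(n,proj(S,pose(m))[0],px, atz(S,px,m[2])-pose(m))
E
```

```text
-17 [[287.81712394316037, 223.99654359625936], [282.15397688344717, 226.92893733299059]]
-30 [[290.9604722811784, 225.8606027638971], [285.29072454196114, 228.83122249007116]]
17 [[279.78858065913323, 219.23548051891564], [274.1441625416277, 222.071373833403]]
30 [[276.7902682453358, 217.45743012762327], [271.1535336315227, 220.2577026027615]]
fl [244.4 252.5] (244.2, 254.1) [-5.4  4.5  0. ]
bl [217.1 230.6] (217.8, 232.8) [-11.1   4.7   0. ]
bot [247.1 271.9] (245.8, 270.2) [ 8.6 -1.8  0. ]
deck [316.9 227.3] (315.3, 228.5) [-1.5  8.1  0. ]
hl [268.7 246. ] (265.8, 245.2) [8.7 3.1 0. ]
hr [294.5 233.2] (294.2, 232.4) [ 3.7 -2.2  0. ]
```

```bash
python3 - <<'E'
from plan import *
np.set_printoptions(precision=1,suppress=True)
S=snap('scene')
z=np.array([.32,.947,0]);t=np.array([191.7,567.8,182])
for s in (-1,1):
  for g in (44,57): print(s,g,proj(S,t+s*g*z)[0])
# now
t=np.array([428.7,195.2,142])
I=S['frame'].copy()
for s in (-1,1):
  for g in (17,30):
    for w in (-10,10):
      for up in (0,60):
        q=proj(S,t+np.array([s*g,w,up]))[0]; cv2.circle(I,tuple(int(round(a)) for a in q),1,(0,0,255) if up==0 else (0,255,0),-1)
cv2.imwrite('pics/s2.png',cv2.resize(I[120:300,180:380],None,fx=4,fy=3.3,interpolation=2))
E
```

```text
-1 44 [230.3 325.1]
-1 57 [237.  322.8]
1 44 [183.1 341.1]
1 57 [175.8 343.6]
```

```bash
python3 - <<'E'
from plan import *
np.set_printoptions(precision=1,suppress=True)
S=snap('scene');T=snap('top')
t=np.array([428.7,195.2,150.3])
out=[]
for p,box,f in ((S,(200,100,360,280),4),(T,(180,100,330,260),4)):
    I=p['frame'].copy();x0,y0,x1,y1=box
    c=cv2.resize(I[y0:y1,x0:x1],None,fx=f,fy=f,interpolation=2)
    for h in range(-8,300,50):
        q=(proj(p,t+[0,0,h])[0]-[x0,y0])*f;cv2.circle(c,tuple(int(round(a)) for a in q),3,(0,0,255),-1);cv2.putText(c,str(h),(int(q[0])+4,int(q[1])),0,.4,(255,0,0))
    out.append(c[:640])
cv2.imwrite('pics/s3.png',out[0]);cv2.imwrite('pics/t3.png',out[1])
E
```

>>> jog_arm(deltas=[{"angular": [0, 0, 0], "travel": [0.02, 0, 0], "grip": 0.22}, {"angular": [0, 0, 0], "travel": [0.02, 0, 0], "grip": 0.22}, {"angular": [0, 0, 0], "travel": [0.015, 0.001, 0], "grip": 0.22}, {"angular": [0, 0, 0], "travel": [0.01, 0, 0], "grip": 0.22}, {"angular": [0, 0, 0], "travel": [0.005, 0, 0], "grip": 0.22}, {"angular": [0, 0, 0], "travel": [0, 0, 0], "grip": 0.22}])

```text
clock: 6.55
tcp_pos: [427.4, 197.9, 79.8]
tool_rot: [0.034, 1.571, -0.035]
ft_force: [-0.1, 0.3, -0.2]
grip_width: 34.2
```

```bash
cat > z.py <<'E'
import sys
from h import *
n,cam,x0,y0,x1,y1,f=sys.argv[1:8]
x0,y0,x1,y1=map(int,(x0,y0,x1,y1));f=float(f)
p=snap(cam)
cv2.imwrite('pics/'+n+'.png',cv2.resize(p['frame'][y0:y1,x0:x1],None,fx=f,fy=f,interpolation=2))
if len(sys.argv)<9: st()
E
python3 z.py s4 scene 220 160 340 270 5.4
```

```text
t 6.6 tcp [427.9 197.9  80.3] F [-0.9 -0.1  0.2] w 34.4
[[0.0, 0.044, 0.999], [-0.0, 0.999, -0.044], [-1.0, -0.0, 0.0]]
```

```bash
python3 - <<'E'
from plan import *
np.set_printoptions(precision=1,suppress=True)
S=snap('scene')
for z in (72,90,110): print(z,proj(S,[[404,198,z],[452,198,z]]).tolist())
print('bar',proj(S,[[428,196,88],[428+2,196+45,88],[428-2,196-45,88]]).tolist())
for p in ('scene','top'):
  P=snap(p)
  for n in ('lid_handle','heat_slider_top'):
    print(p,n,[(round(r['conf'],2),r['pixel']) for r in optics.spot_point(P,n)][:2])
E
```

```text
72 [[287.42939298184535, 248.06199476986697], [276.38448040383867, 240.94549419727662]]
90 [[287.08471772497, 242.75648415144707], [275.96866917514996, 235.71356827097011]]
110 [[286.69575687833236, 236.76929516465097], [275.49960352827264, 229.8115710431024]]
bar [[282.05624261033773, 239.48403525796144], [268.89280116486634, 246.0307918368722], [294.69006593162976, 233.20068099319053]]
scene lid_handle [(0.69, [257.6, 249.8]), (0.68, [279.1, 239.4])]
scene heat_slider_top []
top lid_handle [(0.82, [253.6, 215.4])]
top heat_slider_top [(0.39, [285.0, 198.0]), (0.24, [198.2, 209.7])]
```

>>> jog_arm(deltas=[{"angular": [0, 0, 0], "travel": [0, 0, 0], "grip": 0.5}, {"angular": [0, 0, 0], "travel": [0, 0, 0], "grip": 0.85}, {"angular": [0, 0, 0], "travel": [0, 0, 0], "grip": 0.85}, {"angular": [0, 0, 0], "travel": [0, 0, 0], "grip": 0.85}, {"angular": [0, 0, 0], "travel": [0, 0, 0], "grip": 0.85}], grip_force=5)

```text
clock: 7.45
tcp_pos: [427.9, 197.5, 80.1]
tool_rot: [0.035, 1.571, -0.035]
ft_force: [-0.4, 0.3, -0.1]
grip_width: 6.5
```

>>> jog_arm(deltas=[{"angular": [0, 0, 0], "travel": [0, 0, 0], "grip": 0.22}, {"angular": [0, 0, 0], "travel": [0, 0, 0], "grip": 0.22}, {"angular": [0, 0, 0], "travel": [0, 0, 0], "grip": 0.22}, {"angular": [0, 0, 0], "travel": [0, 0, 0], "grip": 0.22}, {"angular": [0, 0, 0], "travel": [0.005, 0, 0], "grip": 0.22}, {"angular": [0, 0, 0], "travel": [0.005, 0, 0], "grip": 0.22}, {"angular": [0, 0, 0], "travel": [0.005, 0, 0], "grip": 0.22}, {"angular": [0, 0, 0], "travel": [0.005, 0, 0], "grip": 0.22}, {"angular": [0, 0, 0], "travel": [0, 0, 0], "grip": 0.22}])

```text
clock: 8.35
tcp_pos: [427.3, 197.2, 59.3]
tool_rot: [0.035, 1.572, -0.036]
ft_force: [0.7, 0.4, 0.1]
grip_width: 34.4
```

```bash
python3 z.py s5 scene 220 160 340 270 5.4;  python3 z.py t5 top 200 140 320 240 5.4 q
```

```text
t 8.4 tcp [427.5 197.4  59.6] F [0.9 0.7 1. ] w 34.4
[[-0.001, 0.045, 0.999], [-0.0, 0.999, -0.045], [-1.0, -0.0, -0.001]]
```

>>> jog_arm(deltas=[{"angular": [0, 0, 0], "travel": [0.005, 0, 0], "grip": 0.22}, {"angular": [0, 0, 0], "travel": [0.005, 0, 0], "grip": 0.22}, {"angular": [0, 0, 0], "travel": [0.004, 0, 0], "grip": 0.22}, {"angular": [0, 0, 0], "travel": [0, 0, 0], "grip": 0.22}, {"angular": [0, 0, 0], "travel": [0, 0, 0], "grip": 0.5}, {"angular": [0, 0, 0], "travel": [0, 0, 0], "grip": 0.85}, {"angular": [0, 0, 0], "travel": [0, 0, 0], "grip": 0.85}, {"angular": [0, 0, 0], "travel": [0, 0, 0], "grip": 0.85}, {"angular": [0, 0, 0], "travel": [0, 0, 0], "grip": 0.85}], grip_force=5)

```text
clock: 9.35
tcp_pos: [428.6, 197.6, 46.4]
tool_rot: [0.035, 1.569, -0.035]
ft_force: [1.9, 0.0, -1.2]
grip_width: 11.6
```

```bash
python3 z.py s6 scene 220 160 340 270 5.4
```

```text
t 9.4 tcp [428.5 197.6  46.4] F [ 2.  -0.6  0.4] w 11.9
[[0.001, 0.045, 0.999], [0.0, 0.999, -0.045], [-1.0, 0.0, 0.001]]
```

```bash
python3 - <<'E'
import numpy as np
R=np.hypot(211.5,22);a=np.arctan2(22,211.5)
th=np.radians(np.linspace(0,90,37))
P=np.stack([-R*np.cos(th+a),R*np.sin(th+a)],1)
c=np.round(P-P[0],0)  # cumulative, round mm
c=np.round((P-P[0])*2)/2
d=np.diff(c,axis=0)
for k in range(3):
    print("; ".join(f"{{\"angular\": [0, 0, 0], \"travel\": [{-z/1000:g}, 0, {x/1000:g}], \"grip\": 0.9}}" for x,z in d[12*k:12*k+12]).replace(';',','))
print(c[-1])
E
```

```text
{"angular": [0, 0, 0], "travel": [-0.009, 0, 0.001], "grip": 0.9}, {"angular": [0, 0, 0], "travel": [-0.0095, 0, 0.0015], "grip": 0.9}, {"angular": [0, 0, 0], "travel": [-0.009, 0, 0.002], "grip": 0.9}, {"angular": [0, 0, 0], "travel": [-0.009, 0, 0.0025], "grip": 0.9}, {"angular": [0, 0, 0], "travel": [-0.009, 0, 0.003], "grip": 0.9}, {"angular": [0, 0, 0], "travel": [-0.0085, 0, 0.003], "grip": 0.9}, {"angular": [0, 0, 0], "travel": [-0.0085, 0, 0.0035], "grip": 0.9}, {"angular": [0, 0, 0], "travel": [-0.0085, 0, 0.004], "grip": 0.9}, {"angular": [0, 0, 0], "travel": [-0.0085, 0, 0.004], "grip": 0.9}, {"angular": [0, 0, 0], "travel": [-0.008, 0, 0.0045], "grip": 0.9}, {"angular": [0, 0, 0], "travel": [-0.0075, 0, 0.005], "grip": 0.9}, {"angular": [0, 0, 0], "travel": [-0.008, 0, 0.0055], "grip": 0.9}
{"angular": [0, 0, 0], "travel": [-0.007, 0, 0.0055], "grip": 0.9}, {"angular": [0, 0, 0], "travel": [-0.0075, 0, 0.006], "grip": 0.9}, {"angular": [0, 0, 0], "travel": [-0.0065, 0, 0.006], "grip": 0.9}, {"angular": [0, 0, 0], "travel": [-0.007, 0, 0.0065], "grip": 0.9}, {"angular": [0
[... 641 characters left out ...]
0085], "grip": 0.9}, {"angular": [0, 0, 0], "travel": [-0.003, 0, 0.009], "grip": 0.9}, {"angular": [0, 0, 0], "travel": [-0.0025, 0, 0.009], "grip": 0.9}, {"angular": [0, 0, 0], "travel": [-0.002, 0, 0.009], "grip": 0.9}, {"angular": [0, 0, 0], "travel": [-0.0015, 0, 0.009], "grip": 0.9}, {"angular": [0, 0, 0], "travel": [-0.001, 0, 0.009], "grip": 0.9}, {"angular": [0, 0, 0], "travel": [-0.001, 0, 0.0095], "grip": 0.9}, {"angular": [0, 0, 0], "travel": [-0.0005, 0, 0.009], "grip": 0.9}, {"angular": [0, 0, 0], "travel": [-0, 0, 0.0095], "grip": 0.9}, {"angular": [0, 0, 0], "travel": [-0, 0, 0.0095], "grip": 0.9}, {"angular": [0, 0, 0], "travel": [0.001, 0, 0.009], "grip": 0.9}
[233.5 189.5]
```

>>> jog_arm(deltas=[{"angular": [0, 0, 0], "travel": [-0.009, 0, 0.001], "grip": 0.9}, {"angular": [0, 0, 0], "travel": [-0.0095, 0, 0.0015], "grip": 0.9}, {"angular": [0, 0, 0], "travel": [-0.009, 0, 0.002], "grip": 0.9}, {"angular": [0, 0, 0], "travel": [-0.009, 0, 0.0025], "grip": 0.9}, {"angular": [0, 0, 0], "travel": [-0.009, 0, 0.003], "grip": 0.9}, {"angular": [0, 0, 0], "travel": [-0.0085, 0, 0.003], "grip": 0.9}, {"angular": [0, 0, 0], "travel": [-0.0085, 0, 0.0035], "grip": 0.9}, {"angular": [0, 0, 0], "travel": [-0.0085, 0, 0.004], "grip": 0.9}, {"angular": [0, 0, 0], "travel": [-0.0085, 0, 0.004], "grip": 0.9}, {"angular": [0, 0, 0], "travel": [-0.008, 0, 0.0045], "grip": 0.9}, {"angular": [0, 0, 0], "travel": [-0.0075, 0, 0.005], "grip": 0.9}, {"angular": [0, 0, 0], "travel": [-0.008, 0, 0.0055], "grip": 0.9}], grip_force=12)

```text
clock: 10.6
tcp_pos: [469.0, 195.7, 150.2]
tool_rot: [0.036, 1.568, -0.035]
ft_force: [8.0, 0.0, -7.4]
grip_width: 11.8
```

```bash
python3 z.py s7 scene 210 130 340 270 4.2;python3 z.py t7 top 200 140 320 240 5 q
```

```text
t 10.65 tcp [470.3 195.9 151.5] F [ 3.8  0.1 -3. ] w 11.6
[[0.004, 0.045, 0.999], [0.001, 0.999, -0.045], [-1.0, 0.001, 0.004]]
```

>>> jog_arm(deltas=[{"angular": [0, 0, 0], "travel": [-0.007, 0, 0.0055], "grip": 0.9}, {"angular": [0, 0, 0], "travel": [-0.0075, 0, 0.006], "grip": 0.9}, {"angular": [0, 0, 0], "travel": [-0.0065, 0, 0.006], "grip": 0.9}, {"angular": [0, 0, 0], "travel": [-0.007, 0, 0.0065], "grip": 0.9}, {"angular": [0, 0, 0], "travel": [-0.006, 0, 0.007], "grip": 0.9}, {"angular": [0, 0, 0], "travel": [-0.006, 0, 0.007], "grip": 0.9}, {"angular": [0, 0, 0], "travel": [-0.006, 0, 0.0075], "grip": 0.9}, {"angular": [0, 0, 0], "travel": [-0.005, 0, 0.0075], "grip": 0.9}, {"angular": [0, 0, 0], "travel": [-0.005, 0, 0.0075], "grip": 0.9}, {"angular": [0, 0, 0], "travel": [-0.005, 0, 0.008], "grip": 0.9}, {"angular": [0, 0, 0], "travel": [-0.004, 0, 0.0085], "grip": 0.9}, {"angular": [0, 0, 0], "travel": [-0.004, 0, 0.0085], "grip": 0.9}])

```text
clock: 11.9
tcp_pos: [553.0, 191.8, 218.7]
tool_rot: [0.035, 1.571, -0.035]
ft_force: [-1.0, 0.1, 0.3]
grip_width: 11.6
```

>>> jog_arm(deltas=[{"angular": [0, 0, 0], "travel": [-0.004, 0, 0.0085], "grip": 0.9}, {"angular": [0, 0, 0], "travel": [-0.003, 0, 0.0085], "grip": 0.9}, {"angular": [0, 0, 0], "travel": [-0.003, 0, 0.009], "grip": 0.9}, {"angular": [0, 0, 0], "travel": [-0.0025, 0, 0.009], "grip": 0.9}, {"angular": [0, 0, 0], "travel": [-0.002, 0, 0.009], "grip": 0.9}, {"angular": [0, 0, 0], "travel": [-0.0015, 0, 0.009], "grip": 0.9}, {"angular": [0, 0, 0], "travel": [-0.001, 0, 0.009], "grip": 0.9}, {"angular": [0, 0, 0], "travel": [-0.001, 0, 0.0095], "grip": 0.9}, {"angular": [0, 0, 0], "travel": [-0.0005, 0, 0.009], "grip": 0.9}, {"angular": [0, 0, 0], "travel": [0, 0, 0.0095], "grip": 0.9}, {"angular": [0, 0, 0], "travel": [0, 0, 0.0095], "grip": 0.9}, {"angular": [0, 0, 0], "travel": [0, 0, 0], "grip": 0.9}])

```text
clock: 13.1
tcp_pos: [653.7, 187.2, 236.3]
tool_rot: [0.036, 1.57, -0.036]
ft_force: [0.3, 0.2, 0.8]
grip_width: 11.1
```

```bash
python3 z.py s8 scene 180 100 330 260 3.7;python3 z.py t8 top 200 120 320 240 5 q
```

```text
t 13.15 tcp [653.  187.3 236.4] F [-0.2 -1.7  0.8] w 11.2
[[0.0, 0.045, 0.999], [-0.0, 0.999, -0.045], [-1.0, -0.0, 0.0]]
```

>>> jog_arm(deltas=[{"angular": [0, 0, 0], "travel": [0, 0, 0.003], "grip": 0.9}, {"angular": [0, 0, 0], "travel": [0, 0, 0.003], "grip": 0.9}, {"angular": [0, 0, 0], "travel": [0, 0, 0], "grip": 1}, {"angular": [0, 0, 0], "travel": [0, 0, 0], "grip": 1}, {"angular": [0, 0, 0], "travel": [-0.005, 0, 0], "grip": 1}, {"angular": [0, 0, 0], "travel": [-0.005, 0, 0], "grip": 1}, {"angular": [0, 0, 0], "travel": [-0.005, 0, 0], "grip": 1}, {"angular": [0, 0, 0], "travel": [-0.006, 0, 0], "grip": 1}, {"angular": [0, 0, 0], "travel": [-0.008, 0, 0], "grip": 1}, {"angular": [0, 0, 0], "travel": [-0.01, 0, 0], "grip": 1}, {"angular": [0, 0, 0], "travel": [0, 0, 0], "grip": 1}], grip_force=45)

```text
clock: 14.3
tcp_pos: [659.8, 187.4, 278.3]
tool_rot: [0.036, 1.566, -0.035]
ft_force: [1.1, 0.1, -2.2]
grip_width: 10.8
```

```bash
python3 z.py s9 scene 180 90 330 250 3.7
```

```text
t 14.35 tcp [659.3 187.3 277.2] F [-0.5 -0.4 -2.9] w 11.0
[[0.003, 0.045, 0.999], [0.0, 0.999, -0.045], [-1.0, 0.001, 0.003]]
```

```bash
python3 - <<'E'
from plan import *
np.set_printoptions(precision=1,suppress=True)
S=snap('scene');T=snap('top')
for px in ((297,205),(322,212),(348,208),(343,201)): print('S',px,atz(S,px,0))
for px in ((316,174),(341,196),(362,175)): print('T',px,atz(T,px,0),atz(T,px,60))
for n in ('blender','lab_timer'):
  for p in (S,T):
    print(n,[(round(r['conf'],2),np.array(r['extent'])) for r in optics.spot_in(p,n)][:2],[(round(r['conf'],2),atz(p,r['pixel'],0)) for r in optics.spot_point(p,n)][:2])
for px in ((430,170),(432,190),(440,215),(445,235)): print(px,atz(T,px,0))
E
```

```text
S (297, 205) [650.1 -51.7   0. ]
S (322, 212) [554.  -80.7   0. ]
S (348, 208) [ 508.3 -162.1    0. ]
S (343, 201) [ 553.5 -184.7    0. ]
T (316, 174) [604.6 -35.    0. ] [589.6 -35.4  60. ]
T (341, 196) [ 513.2 -133.1    0. ] [ 501.6 -129.7   60. ]
T (362, 175) [ 597.7 -219.5    0. ] [ 582.9 -212.8   60. ]
blender [(0.34, array([216.7, 204.4, 314.2, 268.1]))] []
blender [] []
lab_timer [] []
lab_timer [(0.7, array([305.8, 205.4, 321.2, 214.2])), (0.61, array([431. , 170.1, 453.2, 188.3]))] [(0.64, array([ 563.9, -521.1,    0. ]))]
(430, 170) [ 614.2 -493.8    0. ]
(432, 190) [ 532.  -496.1    0. ]
(440, 215) [ 431.1 -520.5    0. ]
(445, 235) [ 352.4 -534.1    0. ]
```

>>> jog_arm(deltas=[{"angular": [0, 0, 0], "travel": [-0.01, 0, 0], "grip": 1}, {"angular": [0, 0, 0], "travel": [-0.015, 0, 0], "grip": 1}, {"angular": [0, 0, 0], "travel": [-0.015, 0, -0.005], "grip": 1}, {"angular": [-0.5, 0, 0], "travel": [0, 0, -0.015], "grip": 1}, {"angular": [-0.5, 0, 0], "travel": [0, -0.01, -0.025], "grip": 1}, {"angular": [-0.5, 0, 0], "travel": [0, -0.02, -0.03], "grip": 1}, {"angular": [-0.5, 0, 0], "travel": [0, -0.025, -0.03], "grip": 1}, {"angular": [-0.5, 0, 0], "travel": [0, -0.025, -0.03], "grip": 1}, {"angular": [0, 0, 0], "travel": [0, -0.025, -0.03], "grip": 1}, {"angular": [0, 0, 0], "travel": [0, -0.025, -0.025], "grip": 1}, {"angular": [0, 0, 0], "travel": [0, -0.025, -0.02], "grip": 1}, {"angular": [0, 0, 0], "travel": [0, -0.025, -0.015], "grip": 1}], grip_force=50)

```text
clock: 16.05
tcp_pos: [430.0, 10.2, 317.0]
tool_rot: [0.0, 1.569, -0.001]
ft_force: [0.2, -0.3, -2.9]
grip_width: 11.1
```

```bash
python3 z.py s10 scene 180 20 400 260 2.5;python3 z.py t10 top 180 100 460 300 2.8 q
```

```text
t 16.1 tcp [427.9   7.  316.9] F [-3.  -2.5 -3.4] w 10.8
[[-0.001, 0.002, 1.0], [-0.004, 1.0, -0.002], [-1.0, -0.004, -0.001]]
```

>>> jog_arm(deltas=[{"angular": [0, 0, 0], "travel": [0, -0.025, -0.005], "grip": 1}, {"angular": [0, 0, 0], "travel": [0, -0.03, 0], "grip": 1}, {"angular": [0, 0, 0], "travel": [0, -0.035, 0], "grip": 1}, {"angular": [0, 0, 0], "travel": [0, -0.035, 0], "grip": 1}, {"angular": [0, 0, 0], "travel": [0, -0.035, 0], "grip": 1}, {"angular": [0, 0, 0], "travel": [0, -0.035, 0], "grip": 1}, {"angular": [0, 0, 0], "travel": [0, -0.035, 0], "grip": 1}, {"angular": [0, 0, 0], "travel": [0, -0.035, 0], "grip": 1}, {"angular": [0, 0, 0], "travel": [0, -0.035, 0], "grip": 1}, {"angular": [0, 0, 0], "travel": [0, -0.03, 0], "grip": 1}, {"angular": [0, 0, 0], "travel": [0, -0.025, 0], "grip": 1}, {"angular": [0, 0, 0], "travel": [0, -0.012, 0], "grip": 1}])

```text
clock: 17.35
tcp_pos: [426.8, -358.3, 316.2]
tool_rot: [0.001, 1.57, -0.003]
ft_force: [0.2, -0.1, -3.0]
grip_width: 10.8
```

```bash
python3 z.py s11 scene 240 20 460 260 2.5;python3 z.py t11 top 240 100 520 300 2.8 q
```

```text
t 17.4 tcp [ 426.8 -359.   316.1] F [ 0.7 -3.3 -2.9] w 10.8
[[0.001, 0.003, 1.0], [-0.002, 1.0, -0.003], [-1.0, -0.002, 0.001]]
```

>>> jog_arm(deltas=[{"angular": [0, 0, 0], "travel": [0, 0, 0.015], "grip": 1}, {"angular": [0, 0, 0], "travel": [0.005, 0, 0.02], "grip": 1}, {"angular": [0, 0, 0], "travel": [0.01, 0, 0.02], "grip": 1}, {"angular": [0, 0, 0], "travel": [0.015, 0, 0.02], "grip": 1}, {"angular": [0, 0, 0], "travel": [0.015, 0, 0.02], "grip": 1}, {"angular": [0, 0, 0], "travel": [0.015, 0, 0.02], "grip": 1}, {"angular": [0, 0, 0], "travel": [0.015, 0, 0.02], "grip": 1}, {"angular": [0, 0, 0], "travel": [0.015, 0, 0.018], "grip": 1}, {"angular": [0, 0, 0], "travel": [0.015, 0, 0.015], "grip": 1}, {"angular": [0, 0, 0], "travel": [0.012, 0, 0.005], "grip": 1}, {"angular": [0, 0, 0], "travel": [0.01, 0, 0], "grip": 1}, {"angular": [0, 0, 0], "travel": [0, 0, 0], "grip": 1}])

```text
clock: 18.65
tcp_pos: [597.7, -355.4, 186.6]
tool_rot: [0.002, 1.574, 0.001]
ft_force: [0.4, 0.0, -2.4]
grip_width: 11.0
```

```bash
python3 z.py s12 scene 240 20 500 260 2.5;python3 z.py t12 top 240 100 520 300 2.8 q
```

```text
t 18.7 tcp [ 597.9 -355.9  187.9] F [-0.  -1.  -2.8] w 11.5
[[-0.002, 0.001, 1.0], [0.001, 1.0, -0.001], [-1.0, 0.001, -0.002]]
```

>>> jog_arm(deltas=[{"angular": [0, 0, 0], "travel": [0.003, 0, 0], "grip": 1}, {"angular": [0, 0, 0], "travel": [0.003, 0, 0], "grip": 1}, {"angular": [0, 0, 0], "travel": [0, 0, 0], "grip": 1}])

```text
clock: 19.05
tcp_pos: [598.6, -356.6, 182.7]
tool_rot: [0.001, 1.571, -0.001]
ft_force: [-0.1, -0.5, -1.8]
grip_width: 11.0
```

>>> jog_arm(deltas=[{"angular": [0, 0, 0], "travel": [0.002, 0, 0], "grip": 1}, {"angular": [0, 0, 0], "travel": [0.001, 0, 0], "grip": 1}, {"angular": [0, 0, 0], "travel": [0, 0, 0], "grip": 1}])

```text
clock: 19.35
tcp_pos: [598.9, -356.4, 179.5]
tool_rot: [0.001, 1.571, -0.001]
ft_force: [0.2, -0.4, -3.5]
grip_width: 10.9
```

>>> jog_arm(deltas=[{"angular": [0, 0, 0], "travel": [0.001, 0, 0], "grip": 1}, {"angular": [0, 0, 0], "travel": [0.001, 0, 0], "grip": 1}, {"angular": [0, 0, 0], "travel": [0, 0, 0], "grip": 1}])

```text
clock: 19.65
tcp_pos: [599.9, -356.7, 178.9]
tool_rot: [0.0, 1.569, -0.002]
ft_force: [0.1, 0.7, 3.8]
grip_width: 10.5
```

>>> jog_arm(deltas=[{"angular": [0, 0, 0], "travel": [0.001, 0, 0], "grip": 1}, {"angular": [0, 0, 0], "travel": [0.001, 0, 0], "grip": 1}, {"angular": [0, 0, 0], "travel": [0, 0, 0], "grip": 1}])

```text
clock: 19.95
tcp_pos: [601.1, -356.8, 178.8]
tool_rot: [-0.001, 1.566, -0.002]
ft_force: [0.3, 2.9, 11.5]
grip_width: 10.4
```

```bash
python3 - <<'E'
import numpy as np
th=np.radians(np.linspace(90,0,36+1))
P=np.stack([-218.5*np.cos(th)+24.5*np.sin(th),218.5*np.sin(th)+24.5*np.cos(th)],1)
c=np.round((P-P[0])*2)/2
d=np.diff(c,axis=0)
for k in range(3):
    print(", ".join(f"{{\"angular\": [0, 0, 0], \"travel\": [{-z/1000:g}, 0, {x/1000:g}], \"grip\": 0.9}}" for x,z in d[12*k:12*k+12]));print(c[12*k+12])
E
```

```text
{"angular": [0, 0, 0], "travel": [-0.001, 0, -0.0095], "grip": 0.9}, {"angular": [0, 0, 0], "travel": [-0.0005, 0, -0.0095], "grip": 0.9}, {"angular": [0, 0, 0], "travel": [-0, 0, -0.0095], "grip": 0.9}, {"angular": [0, 0, 0], "travel": [0.0005, 0, -0.01], "grip": 0.9}, {"angular": [0, 0, 0], "travel": [0.001, 0, -0.0095], "grip": 0.9}, {"angular": [0, 0, 0], "travel": [0.001, 0, -0.0095], "grip": 0.9}, {"angular": [0, 0, 0], "travel": [0.0015, 0, -0.0095], "grip": 0.9}, {"angular": [0, 0, 0], "travel": [0.0025, 0, -0.009], "grip": 0.9}, {"angular": [0, 0, 0], "travel": [0.0025, 0, -0.0095], "grip": 0.9}, {"angular": [0, 0, 0], "travel": [0.0025, 0, -0.009], "grip": 0.9}, {"angular": [0, 0, 0], "travel": [0.0035, 0, -0.009], "grip": 0.9}, {"angular": [0, 0, 0], "travel": [0.0035, 0, -0.009], "grip": 0.9}
[-112.5  -17. ]
{"angular": [0, 0, 0], "travel": [0.004, 0, -0.0085], "grip": 0.9}, {"angular": [0, 0, 0], "travel": [0.0045, 0, -0.009], "grip": 0.9}, {"angular": [0, 0, 0], "travel": [0.0045, 0, -0.008], "grip": 0.9}, {"angular": [0, 0, 0], "travel": [0.0055, 0, -0.008], "grip": 0.
[... 692 characters left out ...]
: 0.9}, {"angular": [0, 0, 0], "travel": [0.008, 0, -0.005], "grip": 0.9}, {"angular": [0, 0, 0], "travel": [0.0085, 0, -0.0045], "grip": 0.9}, {"angular": [0, 0, 0], "travel": [0.009, 0, -0.004], "grip": 0.9}, {"angular": [0, 0, 0], "travel": [0.009, 0, -0.0035], "grip": 0.9}, {"angular": [0, 0, 0], "travel": [0.009, 0, -0.0035], "grip": 0.9}, {"angular": [0, 0, 0], "travel": [0.009, 0, -0.003], "grip": 0.9}, {"angular": [0, 0, 0], "travel": [0.009, 0, -0.0025], "grip": 0.9}, {"angular": [0, 0, 0], "travel": [0.0095, 0, -0.002], "grip": 0.9}, {"angular": [0, 0, 0], "travel": [0.0095, 0, -0.0015], "grip": 0.9}, {"angular": [0, 0, 0], "travel": [0.0095, 0, -0.0015], "grip": 0.9}
[-243. -194.]
```

>>> jog_arm(deltas=[{"angular": [0, 0, 0], "travel": [-0.002, 0, -0.004], "grip": 0.9}, {"angular": [0, 0, 0], "travel": [-0.001, 0, -0.0095], "grip": 0.9}, {"angular": [0, 0, 0], "travel": [0, 0, -0.0095], "grip": 0.9}, {"angular": [0, 0, 0], "travel": [0.0005, 0, -0.01], "grip": 0.9}, {"angular": [0, 0, 0], "travel": [0.001, 0, -0.0095], "grip": 0.9}, {"angular": [0, 0, 0], "travel": [0.001, 0, -0.0095], "grip": 0.9}, {"angular": [0, 0, 0], "travel": [0.0015, 0, -0.0095], "grip": 0.9}, {"angular": [0, 0, 0], "travel": [0.0025, 0, -0.009], "grip": 0.9}, {"angular": [0, 0, 0], "travel": [0.0025, 0, -0.0095], "grip": 0.9}, {"angular": [0, 0, 0], "travel": [0.0025, 0, -0.009], "grip": 0.9}, {"angular": [0, 0, 0], "travel": [0.0035, 0, -0.009], "grip": 0.9}, {"angular": [0, 0, 0], "travel": [0, 0, 0], "grip": 0.9}], grip_force=10)

```text
clock: 21.15
tcp_pos: [499.3, -356.0, 163.2]
tool_rot: [0.002, 1.573, -0.001]
ft_force: [-0.9, -0.6, 0.5]
grip_width: 11.6
```

```bash
python3 z.py s13 scene 280 100 480 260 4;python3 z.py t13 top 280 100 520 300 3 q
```

```text
t 21.2 tcp [ 500.2 -356.3  163.6] F [-0.6 -0.8  0.1] w 11.5
[[-0.001, 0.002, 1.0], [0.0, 1.0, -0.002], [-1.0, 0.0, -0.001]]
```

>>> jog_arm(deltas=[{"angular": [0, 0, 0], "travel": [0.0035, 0, -0.009], "grip": 0.9}, {"angular": [0, 0, 0], "travel": [0.004, 0, -0.0085], "grip": 0.9}, {"angular": [0, 0, 0], "travel": [0.0045, 0, -0.009], "grip": 0.9}, {"angular": [0, 0, 0], "travel": [0.0045, 0, -0.008], "grip": 0.9}, {"angular": [0, 0, 0], "travel": [0.0055, 0, -0.008], "grip": 0.9}, {"angular": [0, 0, 0], "travel": [0.0055, 0, -0.008], "grip": 0.9}, {"angular": [0, 0, 0], "travel": [0.0055, 0, -0.0075], "grip": 0.9}, {"angular": [0, 0, 0], "travel": [0.0065, 0, -0.0075], "grip": 0.9}, {"angular": [0, 0, 0], "travel": [0.0065, 0, -0.007], "grip": 0.9}, {"angular": [0, 0, 0], "travel": [0.0065, 0, -0.007], "grip": 0.9}, {"angular": [0, 0, 0], "travel": [0.007, 0, -0.0065], "grip": 0.9}, {"angular": [0, 0, 0], "travel": [0.0075, 0, -0.006], "grip": 0.9}])

```text
clock: 22.45
tcp_pos: [408.4, -356.2, 96.1]
tool_rot: [0.001, 1.571, -0.001]
ft_force: [0.1, 0.9, -1.9]
grip_width: 11.5
```

>>> jog_arm(deltas=[{"angular": [0, 0, 0], "travel": [0.0075, 0, -0.006], "grip": 0.9}, {"angular": [0, 0, 0], "travel": [0.008, 0, -0.0055], "grip": 0.9}, {"angular": [0, 0, 0], "travel": [0.008, 0, -0.005], "grip": 0.9}, {"angular": [0, 0, 0], "travel": [0.008, 0, -0.005], "grip": 0.9}, {"angular": [0, 0, 0], "travel": [0.0085, 0, -0.0045], "grip": 0.9}, {"angular": [0, 0, 0], "travel": [0.009, 0, -0.004], "grip": 0.9}, {"angular": [0, 0, 0], "travel": [0.009, 0, -0.0035], "grip": 0.9}, {"angular": [0, 0, 0], "travel": [0.009, 0, -0.0035], "grip": 0.9}, {"angular": [0, 0, 0], "travel": [0.009, 0, -0.003], "grip": 0.9}, {"angular": [0, 0, 0], "travel": [0, 0, 0], "grip": 0.9}])

```text
clock: 23.45
tcp_pos: [367.9, -355.3, 19.4]
tool_rot: [0.003, 1.573, 0.0]
ft_force: [-0.8, -0.4, -0.7]
grip_width: 11.7
```

```bash
python3 z.py s14 scene 280 100 480 260 4;python3 z.py t14 top 280 100 520 300 3 q
```

```text
t 23.5 tcp [ 368.2 -355.6   20. ] F [-0.2 -0.3 -1.1] w 11.6
[[-0.001, 0.001, 1.0], [0.001, 1.0, -0.001], [-1.0, 0.001, -0.001]]
```

>>> jog_arm(deltas=[{"angular": [0, 0, 0], "travel": [0.009, 0, -0.002], "grip": 0.9}, {"angular": [0, 0, 0], "travel": [0.009, 0, -0.001], "grip": 0.9}, {"angular": [0, 0, 0], "travel": [0.006, 0, -0.001], "grip": 0.9}, {"angular": [0, 0, 0], "travel": [0.004, 0, 0], "grip": 0.9}, {"angular": [0, 0, 0], "travel": [0.003, 0, 0], "grip": 0.9}, {"angular": [0, 0, 0], "travel": [0, 0, 0], "grip": 0.9}])

```text
clock: 24.15
tcp_pos: [364.2, -355.8, -10.5]
tool_rot: [0.001, 1.572, -0.0]
ft_force: [-2.1, 1.2, 5.7]
grip_width: 11.6
```

>>> jog_arm(deltas=[{"angular": [0, 0, 0], "travel": [0.001, 0, 0], "grip": 0.9}, {"angular": [0, 0, 0], "travel": [0.001, 0, 0], "grip": 0.9}, {"angular": [0, 0, 0], "travel": [0, 0, 0], "grip": 0.9}])

```text
clock: 24.45
tcp_pos: [364.2, -355.9, -12.1]
tool_rot: [0.001, 1.572, -0.0]
ft_force: [-4.3, 0.8, 6.0]
grip_width: 11.6
```

>>> jog_arm(deltas=[{"angular": [0, 0, 0], "travel": [0, 0, 0], "grip": 0.7}, {"angular": [0, 0, 0], "travel": [0, 0, 0], "grip": 0.5}, {"angular": [0, 0, 0], "travel": [0, 0, 0], "grip": 0.25}, {"angular": [0, 0, 0], "travel": [0, 0, 0], "grip": 0.25}, {"angular": [0, 0, 0], "travel": [-0.005, 0, 0], "grip": 0.25}, {"angular": [0, 0, 0], "travel": [-0.02, 0, 0], "grip": 0.25}, {"angular": [0, 0, 0], "travel": [-0.03, 0, 0], "grip": 0.25}, {"angular": [0, 0, 0], "travel": [-0.04, 0, 0], "grip": 0.25}, {"angular": [0, 0, 0], "travel": [-0.04, 0, 0], "grip": 0.25}, {"angular": [0, 0, 0], "travel": [-0.03, 0, 0], "grip": 0.25}])

```text
clock: 25.45
tcp_pos: [365.4, -356.6, 155.5]
tool_rot: [-0.0, 1.569, -0.002]
ft_force: [0.1, -0.2, 0.3]
grip_width: 33.2
```

```bash
python3 z.py s15 scene 280 100 480 260 4;python3 z.py t15 top 280 100 520 300 3 q
```

```text
t 25.5 tcp [ 367.3 -358.8  159.6] F [ 0.4 -0.5  2.3] w 32.8
[[0.006, 0.001, 1.0], [-0.007, 1.0, -0.001], [-1.0, -0.007, 0.006]]
```

```bash
cat > bk.py <<'E'
from h import *
np.set_printoptions(precision=1,suppress=True)
S=snap('scene');T=snap('top')
for nm,p in (('S',S),('T',T)):
    for r in optics.spot_point(p,'beaker_a'):
        if r['conf']>.2: print(nm,'pt',round(r['conf'],2),np.array(r['pixel']),atz(p,r['pixel'],0))
    for r in optics.spot_in(p,'beaker_a'):
        if r['conf']>.2:
            e=r['extent'];print(nm,'box',round(r['conf'],2),np.array(e))
def crop(I,x0,y0,w,h,f,n):
    c=cv2.resize(I[y0:y0+h,x0:x0+w],None,fx=f,fy=f,interpolation=cv2.INTER_CUBIC)
    for i in range(0,w,10): cv2.line(c,(i*f,0),(i*f,5),(0,0,255),1);cv2.putText(c,str(x0+i),(i*f,15),0,.35,(0,0,255))
    for i in range(0,h,10): cv2.line(c,(0,i*f),(5,i*f),(0,0,255),1);cv2.putText(c,str(y0+i),(5,i*f+4),0,.35,(0,0,255))
    return c
import sys
if len(sys.argv)>1:
    n=sys.argv[1]
    cv2.imwrite('pics/'+n+'l.png',np.hstack([crop(S['frame'],140,250,90,70,4,''),crop(T['frame'],170,160,90,70,4,'')]))
    cv2.imwrite('pics/'+n+'r.png',np.hstack([crop(S['frame'],300,190,90,70,4,''),crop(T['frame'],280,180,90,70,4,'')]))
E
python3 bk.py b0
```

```text
S pt 0.71 [189.2 279.1] [565.5 422.1   0. ]
S pt 0.56 [205.7 299.2] [462.9 433.1   0. ]
S pt 0.52 [330.5 228. ] [464.3 -31.6   0. ]
S box 0.76 [324.8 210.1 338.4 231.2]
S box 0.61 [178.8 259.4 199.3 286.4]
S box 0.56 [194.8 273.7 217.8 304.2]
S box 0.28 [217.  204.1 318.8 270.4]
T pt 0.68 [314.1 213.1] [446.3 -25.4   0. ]
T pt 0.58 [196.8 212.6] [455.3 436.2   0. ]
T pt 0.53 [200.7 190. ] [546.  424.8   0. ]
T pt 0.48 [345.5 220.5] [ 415.1 -148.2    0. ]
T box 0.57 [339.9 214.2 350.2 228.3]
T box 0.49 [184.7 202.6 201.1 217.2]
T box 0.44 [188.5 178.9 207.8 190.3]
```

```bash
python3 - <<'E'
from h import *
np.set_printoptions(precision=1,suppress=True)
S=snap('scene');T=snap('top')
for n,b,r,t in (('L1',(189.5,285.5),(187.5,261.7),(200,186.7)),('L2',(207.5,302.5),(205.5,279.5),(196.8,211.2)),('R1',(330.8,233.8),(330,213),(312.5,210.5)),('R2',None,None,(342.5,220))):
    if b: print(n,'base',atz(S,b,0),'rim',atz(S,r,58),end=' ')
    print('top29',atz(T,t,29))
E
```

```text
L1 base [541.1 435.3   0. ] rim [565.1 416.9  58. ] top29 [553.1 419.4  29. ]
L2 base [448.9 436.4   0. ] rim [466.1 422.1  58. ] top29 [456.3 427.5  29. ]
R1 base [440.5  -8.9   0. ] rim [464.4 -29.7  58. ] top29 [452.2 -19.7  29. ]
top29 [ 413.4 -134.8   29. ]
```

```bash
python3 - <<'E'
from h import *
np.set_printoptions(precision=1,suppress=True)
S=snap('scene');T=snap('top')
print(atz(S,(340.3,215.8),0),atz(T,(335,203.3),0), tri([(S,(340.3,215.8)),(T,(335,203.3))]))
def crop(I,x0,y0,w,h,f,n):
    c=cv2.resize(I[y0:y0+h,x0:x0+w],None,fx=f,fy=f,interpolation=cv2.INTER_CUBIC)
    for i in range(0,w,10): cv2.line(c,(i*f,0),(i*f,5),(0,0,255),1);cv2.putText(c,str(x0+i),(i*f,15),0,.35,(0,0,255))
    for i in range(0,h,10): cv2.line(c,(0,i*f),(5,i*f),(0,0,255),1);cv2.putText(c,str(y0+i),(5,i*f+4),0,.35,(0,0,255))
    return c
a=crop(S['frame'],200,190,160,110,5,'');b=crop(T['frame'],180,150,170,100,4,'')
# overlay: project grid from top lines
cv2.imwrite('pics/g1.png',a);cv2.imwrite('pics/g2.png',b)
E
```

```text
[ 492.5 -106.9    0. ] [ 484.1 -108.6    0. ] [ 486.7 -106.1    2.4]
```

```bash
python3 - <<'E'
from plan import *
print(atz(snap('top'),(258.75,188.1),18))
show(rows([455,-22,120],down(np.pi/2-.0447),12,-1))
E
```

```text
[546.34719202 191.12063091  18.        ]
[{"angular": [-7.29, 0.0, -0.01], "travel": [0.0027, 0.0278, 0.0075], "grip": -1}, {"angular": [-7.3, 0.0, -0.0], "travel": [0.0027, 0.0267, 0.0109], "grip": -1}, {"angular": [-7.29, 0.0, -0.01], "travel": [0.0027, 0.025, 0.0143], "grip": -1}, {"angular": [-7.29, 0.0, -0.01], "travel": [0.0026, 0.0231, 0.0173], "grip": -1}, {"angular": [-7.3, 0.0, -0.0], "travel": [0.0027, 0.0206, 0.0201], "grip": -1}, {"angular": [-7.29, 0.0, -0.01], "travel": [0.0027, 0.018, 0.0226], "grip": -1}, {"angular": [-7.29, 0.0, -0.01], "travel": [0.0027, 0.0149, 0.0246], "grip": -1}, {"angular": [-7.3, 0.0, -0.0], "travel": [0.0026, 0.0117, 0.0263], "grip": -1}, {"angular": [-7.29, 0.0, -0.01], "travel": [0.0027, 0.0082, 0.0277], "grip": -1}, {"angular": [-7.29, 0.0, -0.0], "travel": [0.0027, 0.0047, 0.0284], "grip": -1}, {"angular": [-7.29, 0.0, -0.01], "travel": [0.0027, 0.001, 0.0288], "grip": -1}, {"angular": [-7.3, 0.0, -0.01], "travel": [0.0026, -0.0026, 0.0287], "grip": -1}]
```

>>> jog_arm(deltas=[{"angular": [-7.29, 0, 0], "travel": [0.0027, 0.0278, 0.0075], "grip": -1}, {"angular": [-7.3, 0, 0], "travel": [0.0027, 0.0267, 0.0109], "grip": -1}, {"angular": [-7.29, 0, 0], "travel": [0.0027, 0.025, 0.0143], "grip": -1}, {"angular": [-7.29, 0, 0], "travel": [0.0026, 0.0231, 0.0173], "grip": -1}, {"angular": [-7.3, 0, 0], "travel": [0.0027, 0.0206, 0.0201], "grip": -1}, {"angular": [-7.29, 0, 0], "travel": [0.0027, 0.018, 0.0226], "grip": -1}, {"angular": [-7.29, 0, 0], "travel": [0.0027, 0.0149, 0.0246], "grip": -1}, {"angular": [-7.3, 0, 0], "travel": [0.0026, 0.0117, 0.0263], "grip": -1}, {"angular": [-7.29, 0, 0], "travel": [0.0027, 0.0082, 0.0277], "grip": -1}, {"angular": [-7.29, 0, 0], "travel": [0.0027, 0.0047, 0.0284], "grip": -1}, {"angular": [-7.29, 0, 0], "travel": [0.0027, 0.001, 0.0288], "grip": -1}, {"angular": [-7.3, 0, 0], "travel": [0.0026, -0.0026, 0.0287], "grip": -1}], grip_force=6)

```text
clock: 27.3
tcp_pos: [455.4, -21.1, 120.4]
tool_rot: [-1.18, 1.228, 1.18]
ft_force: [0.6, 0.9, -0.4]
grip_width: 87.9
```

```bash
cat > ov.py <<'E'
# overlay: predicted fingertip corners given z offset
import sys
from h import *
n=sys.argv[1];cam,x0,y0,w,hh,f=sys.argv[2],*map(int,sys.argv[3:8])
ZO=25
o,R=st();t=np.array(o['tcp_pos']);t[2]=t[2]+ZO; W=o['grip_width']
p=snap(cam);I=p['frame'][y0:y0+hh,x0:x0+w];I=cv2.resize(I,None,fx=f,fy=f,interpolation=2)
for i in range(0,w,10): cv2.putText(I,str(x0+i),(i*f,12),0,.35,(0,0,255))
for i in range(0,hh,10): cv2.putText(I,str(y0+i),(0,i*f+4),0,.35,(0,0,255))
for s in (-1,1):
  for g in (W/2,W/2+13.5):
    for q in (-10,10):
      X=t+R[:,2]*s*g+R[:,1]*q
      u=(proj(p,X)[0]-[x0,y0])*f;cv2.circle(I,tuple(int(round(a)) for a in u),2,(0,0,255),-1)
cv2.imwrite('pics/'+n+'.png',I)
E
python3 ov.py s16 scene 280 130 120 120 5; python3 ov.py t16 top 260 150 120 100 5
```

```text
t 27.3 tcp [455.4 -21.1 120.4] F [ 0.6  0.9 -0.4] w 87.9
[[-0.0, -0.999, 0.039], [-0.0, 0.039, 0.999], [-1.0, 0.0, -0.0]]
t 27.35 tcp [455.9 -17.9 120.1] F [0.5 2.  0.1] w 87.9
[[0.0, -0.999, 0.033], [0.002, 0.033, 0.999], [-1.0, -0.0, 0.002]]
```

```bash
python3 - <<'E'
from h import *
np.set_printoptions(precision=1,suppress=True)
S=snap('scene');T=snap('top')
print(atz(S,(331.3,230.5),0),atz(S,(331,213),58),atz(S,(331.2,221.7),29))
for x,y in ((455,-20),(462,-28)):
    print(proj(S,[[x,y,0],[x,y,58],[x-23.5,y,58],[x+23.5,y,58],[x,y-23.5,58],[x,y+23.5,58],[x-20,y,0],[x+20,y,0]]).tolist())
    print(proj(T,[[x,y,0],[x,y,58]]).tolist())
E
```

```text
[452.4 -23.2   0. ] [462.1 -31.9  58. ] [457.6 -28.1  29. ]
[[330.03031090379125, 230.58169636106965], [329.94100138022276, 215.2804560648484], [335.30767473157175, 218.1125551288157], [324.6836768201895, 212.50606250841935], [335.1633972628658, 212.44718741428252], [324.61357071477306, 218.17070847613115], [334.4981782704917, 233.07152406842698], [325.63847877071595, 228.13424113612447]]
[[312.6921858580387, 210.92580557743378], [312.41604243563444, 208.58438782799857]]
[[330.23751773379854, 228.72429560007564], [330.1530398564683, 213.48301799997896], [335.4871277159144, 216.27819329285398], [324.9269468172302, 210.74443428586272], [335.34019153043494, 210.68534979417333], [324.86223805377267, 216.3365894621185], [334.67884706211566, 231.1823645525896], [325.871301011458, 226.30779797700941]]
[[314.7000276968203, 209.1394769438575], [314.4989412646425, 206.7336826652815]]
```

>>> jog_arm(deltas=[{"angular": [0, 0, 0], "travel": [0.015, 0.001, -0.004], "grip": -1}, {"angular": [0, 0, 0], "travel": [0.02, 0, 0], "grip": -1}, {"angular": [0, 0, 0], "travel": [0.02, 0, 0], "grip": -1}, {"angular": [0, 0, 0], "travel": [0.02, 0, 0], "grip": -1}, {"angular": [0, 0, 0], "travel": [0.015, 0, 0], "grip": -1}, {"angular": [0, 0, 0], "travel": [0.01, 0, 0], "grip": -1}, {"angular": [0, 0, 0], "travel": [0, 0, 0], "grip": -1}])

```text
clock: 28.2
tcp_pos: [453.0, -26.9, 19.6]
tool_rot: [-1.174, 1.233, 1.177]
ft_force: [-0.5, -1.6, 0.4]
grip_width: 88.1
```

```bash
python3 ov.py s17 scene 290 160 100 90 6; python3 ov.py t17 top 260 150 120 100 5
```

```text
t 28.2 tcp [453.  -26.9  19.6] F [-0.5 -1.6  0.4] w 88.1
[[-0.002, -0.999, 0.047], [0.0, 0.047, 0.999], [-1.0, 0.002, 0.0]]
t 28.25 tcp [453.6 -26.9  20.3] F [ 0.1 -0.  -0.5] w 87.7
[[-0.001, -0.999, 0.046], [-0.0, 0.046, 0.999], [-1.0, 0.001, -0.0]]
```

>>> jog_arm(deltas=[{"angular": [0, 0, 0], "travel": [0.002, -0.005, -0.003], "grip": -1}, {"angular": [0, 0, 0], "travel": [0.003, 0, 0], "grip": -1}, {"angular": [0, 0, 0], "travel": [0, 0, 0], "grip": -0.5}, {"angular": [0, 0, 0], "travel": [0, 0, 0], "grip": -0.25}, {"angular": [0, 0, 0], "travel": [0, 0, 0], "grip": -0.15}, {"angular": [0, 0, 0], "travel": [0, 0, 0], "grip": -0.05}, {"angular": [0, 0, 0], "travel": [0, 0, 0], "grip": 0.05}, {"angular": [0, 0, 0], "travel": [0, 0, 0], "grip": 0.15}, {"angular": [0, 0, 0], "travel": [0, 0, 0], "grip": 0.15}], grip_force=6)

```text
clock: 29.2
tcp_pos: [458.9, -29.4, 15.6]
tool_rot: [-1.176, 1.23, 1.176]
ft_force: [1.1, 0.4, 0.5]
grip_width: 46.1
```

```bash
python3 ov.py s18 scene 290 160 100 90 6
```

```text
t 29.2 tcp [458.9 -29.4  15.6] F [1.1 0.4 0.5] w 46.1
[[-0.0, -0.999, 0.045], [-0.0, 0.045, 0.999], [-1.0, 0.0, -0.0]]
```

>>> jog_arm(deltas=[{"angular": [0, 0, 0], "travel": [-0.01, 0, 0], "grip": 0.2}, {"angular": [0, 0, 0], "travel": [-0.025, 0, 0], "grip": 0.2}, {"angular": [0, 0, 0], "travel": [-0.035, 0, 0], "grip": 0.2}, {"angular": [0, 0, 0], "travel": [-0.03, 0, 0], "grip": 0.2}, {"angular": [0, 0, 0], "travel": [-0.015, -0.005, 0.01], "grip": 0.2}, {"angular": [0, 0, 0], "travel": [0, -0.018, 0.03], "grip": 0.2}, {"angular": [0, 0, 0], "travel": [0, -0.02, 0.035], "grip": 0.2}, {"angular": [0, 0, 0], "travel": [0, -0.02, 0.035], "grip": 0.2}, {"angular": [0, 0, 0], "travel": [0, -0.02, 0.035], "grip": 0.2}, {"angular": [0, 0, 0], "travel": [0, -0.017, 0.025], "grip": 0.2}, {"angular": [0, 0, 0], "travel": [0, -0.008, 0.012], "grip": 0.2}, {"angular": [0, 0, 0], "travel": [0, 0, 0], "grip": 0.2}], grip_force=8)

```text
clock: 30.45
tcp_pos: [575.6, 148.5, 130.8]
tool_rot: [-1.178, 1.229, 1.177]
ft_force: [0.1, -0.1, -0.5]
grip_width: 45.9
```

```bash
python3 ov.py s19 scene 200 130 130 140 4; python3 ov.py t19 top 210 130 120 100 5
```

```text
t 30.45 tcp [575.6 148.5 130.8] F [ 0.1 -0.1 -0.5] w 45.9
[[0.001, -0.999, 0.043], [-0.0, 0.043, 0.999], [-1.0, -0.001, -0.0]]
t 30.5 tcp [574.4 147.3 130.5] F [0.3 0.  0.2] w 45.8
[[-0.001, -0.999, 0.043], [-0.001, 0.043, 0.999], [-1.0, 0.001, -0.001]]
```

>>> jog_arm(deltas=[{"angular": [0, 0, 0], "travel": [0.015, 0, 0], "grip": 0.2}, {"angular": [0, 0, 0], "travel": [0.02, 0, 0], "grip": 0.2}, {"angular": [0, 0, 0], "travel": [0.02, 0, 0], "grip": 0.2}, {"angular": [0, 0, 0], "travel": [0.015, 0, 0], "grip": 0.2}, {"angular": [0, 0, 0], "travel": [0.01, 0, 0], "grip": 0.2}, {"angular": [0, 0, 0], "travel": [0.007, 0, 0], "grip": 0.2}, {"angular": [0, 0, 0], "travel": [0.005, 0, 0], "grip": 0.2}, {"angular": [0, 0, 0], "travel": [0.002, 0, 0], "grip": 0.2}, {"angular": [0, 0, 0], "travel": [0, 0, 0], "grip": 0.2}])

```text
clock: 31.45
tcp_pos: [575.0, 147.5, 36.7]
tool_rot: [-1.176, 1.23, 1.176]
ft_force: [1.0, -0.6, 0.6]
grip_width: 46.0
```

>>> jog_arm(deltas=[{"angular": [0, 0, 0], "travel": [0.001, 0, 0], "grip": 0.2}, {"angular": [0, 0, 0], "travel": [0.001, 0, 0], "grip": 0.2}, {"angular": [0, 0, 0], "travel": [0, 0, 0], "grip": 0.2}])

```text
clock: 31.75
tcp_pos: [575.0, 147.6, 34.7]
tool_rot: [-1.177, 1.23, 1.176]
ft_force: [-0.6, 0.4, -0.7]
grip_width: 45.8
```

>>> jog_arm(deltas=[{"angular": [0, 0, 0], "travel": [0.001, 0, 0], "grip": 0.2}, {"angular": [0, 0, 0], "travel": [0, 0, 0], "grip": 0.2}])

```text
clock: 31.95
tcp_pos: [575.1, 147.6, 33.7]
tool_rot: [-1.176, 1.23, 1.176]
ft_force: [-0.4, -0.1, 0.7]
grip_width: 45.9
```

>>> jog_arm(deltas=[{"angular": [0, 0, 0], "travel": [0.001, 0, 0], "grip": 0.2}, {"angular": [0, 0, 0], "travel": [0, 0, 0], "grip": 0.2}])

```text
clock: 32.15
tcp_pos: [576.0, 147.9, 33.3]
tool_rot: [-1.177, 1.228, 1.175]
ft_force: [0.3, 1.0, 5.0]
grip_width: 45.8
```

>>> jog_arm(deltas=[{"angular": [0, 0, 0], "travel": [-0.001, 0, 0], "grip": 0.0}, {"angular": [0, 0, 0], "travel": [0, 0, 0], "grip": -0.15}, {"angular": [0, 0, 0], "travel": [0, 0, 0], "grip": -0.35}, {"angular": [0, 0, 0], "travel": [0, 0, 0], "grip": -0.4}, {"angular": [0, 0, 0], "travel": [-0.005, 0, 0], "grip": -0.4}, {"angular": [0, 0, 0], "travel": [-0.02, 0, 0], "grip": -0.4}, {"angular": [0, 0, 0], "travel": [-0.03, 0, 0], "grip": -0.4}, {"angular": [0, 0, 0], "travel": [-0.03, 0, 0], "grip": -0.4}, {"angular": [0, 0, 0], "travel": [-0.02, 0, 0], "grip": -0.4}])

```text
clock: 33.05
tcp_pos: [575.7, 147.6, 140.9]
tool_rot: [-1.177, 1.228, 1.175]
ft_force: [0.9, 0.1, -0.3]
grip_width: 61.1
```

```bash
python3 ov.py s20 scene 190 130 130 140 4; python3 bk.py b1
```

```text
t 33.05 tcp [575.7 147.6 140.9] F [ 0.9  0.1 -0.3] w 61.1
[[0.002, -0.999, 0.045], [0.0, 0.045, 0.999], [-1.0, -0.002, 0.0]]
S pt 0.98 [208.7 297.6] [462.6 424.2   0. ]
S pt 0.87 [265.1 231.3] [600.7 128.8   0. ]
S pt 0.81 [189.  283.4] [549.8 431.8   0. ]
S pt 0.54 [367.2 223.1] [ 398.6 -136.4    0. ]
S pt 0.48 [258.  249.1] [540.5 203.1   0. ]
S box 0.65 [360.  202.3 372.3 225.2]
S box 0.6 [192.9 275.1 216.3 302.9]
S box 0.51 [256.8 212.2 271.4 235.3]
T pt 0.67 [348.8 220.1] [ 416.5 -161.2    0. ]
T pt 0.56 [195.7 210.2] [464.9 441.    0. ]
T pt 0.54 [201.1 188.7] [551.3 423.4   0. ]
T box 0.61 [341.2 209.7 348.9 228.9]
T box 0.58 [189.8 180.5 207.9 193.4]
T box 0.58 [187.7 202.2 203.1 216. ]
```

```bash
python3 - <<'E'
from h import *
np.set_printoptions(precision=1,suppress=True)
S=snap('scene');T=snap('top')
for px,z in (((364.5,205.5),58),((365.2,221.5),0)): print('S',atz(S,px,z))
for px,z in (((343.75,218.75),58),((342,223),0)): print('T',atz(T,px,z))
I=cv2.resize(T['frame'][195:240,325:370],None,fx=12,fy=12,interpolation=cv2.INTER_CUBIC)
J=cv2.resize(S['frame'][190:235,345:390],None,fx=12,fy=12,interpolation=cv2.INTER_CUBIC)
L=cv2.resize(T['frame'][165:230,170:220],None,fx=8,fy=8,interpolation=cv2.INTER_CUBIC)
cv2.imwrite('pics/r2.png',cv2.resize(np.hstack([cv2.convertScaleAbs(I,alpha=1.3),J]),(800,400)));cv2.imwrite('pics/l2.png',L)
E
```

```text
S [ 416.7 -140.6   58. ]
S [ 409.6 -139.     0. ]
T [ 414.3 -138.    58. ]
T [ 405.4 -134.2    0. ]
```

```bash
python3 - <<'E'
from plan import *
r=rows([400,30,130],down(0),12,-1);show(r)
show(rows([414,-141,110],down(-np.pi/4),10,-1,p0=np.array([400,30,130.]),R0=down(0)))
E
```

```text
[{"angular": [7.29, -0.01, -0.01], "travel": [0.0006, 0.014, -0.0104], "grip": -1}, {"angular": [7.28, -0.01, -0.0], "travel": [0.0007, 0.0126, -0.0121], "grip": -1}, {"angular": [7.29, -0.01, -0.01], "travel": [0.0006, 0.011, -0.0137], "grip": -1}, {"angular": [7.29, -0.01, -0.01], "travel": [0.0006, 0.0092, -0.0149], "grip": -1}, {"angular": [7.28, -0.02, -0.01], "travel": [0.0007, 0.0072, -0.0159], "grip": -1}, {"angular": [7.29, -0.01, -0.0], "travel": [0.0006, 0.0051, -0.0167], "grip": -1}, {"angular": [7.29, -0.01, -0.01], "travel": [0.0006, 0.0029, -0.0172], "grip": -1}, {"angular": [7.29, -0.01, -0.01], "travel": [0.0006, 0.0007, -0.0175], "grip": -1}, {"angular": [7.28, -0.01, -0.01], "travel": [0.0006, -0.0014, -0.0174], "grip": -1}, {"angular": [7.29, -0.01, -0.0], "travel": [0.0006, -0.0037, -0.0171], "grip": -1}, {"angular": [7.29, -0.01, -0.01], "travel": [0.0006, -0.0059, -0.0165], "grip": -1}, {"angular": [7.28, -0.01, -0.01], "travel": [0.0006, -0.0078, -0.0156], "grip": -1}]
[{"angular": [4.5, 0.0, 0.0], "travel": [0.002, -0.0171, 0.0014], "grip": -1}, {"angular": [4.5, 0.0, 0.0], "travel": [0.002, -0.0169, 0.0027], "grip": -1}, {"angular": [4.5, 0.0, 0.0], "travel": [0.002, -0.0167, 0.0041], "grip": -1}, {"angular": [4.5, 0.0, 0.0], "travel": [0.002, -0.0163, 0.0054], "grip": -1}, {"angular": [4.5, 0.0, 0.0], "travel": [0.002, -0.0158, 0.0066], "grip": -1}, {"angular": [4.5, 0.0, 0.0], "travel": [0.002, -0.0153, 0.0078], "grip": -1}, {"angular": [4.5, 0.0, 0.0], "travel": [0.002, -0.0146, 0.009], "grip": -1}, {"angular": [4.5, 0.0, 0.0], "travel": [0.002, -0.0139, 0.0101], "grip": -1}, {"angular": [4.5, 0.0, 0.0], "travel": [0.002, -0.013, 0.0112], "grip": -1}, {"angular": [4.5, -0.0, 0.0], "travel": [0.002, -0.0121, 0.0122], "grip": -1}]
```

>>> jog_arm(deltas=[{"angular": [7.29, 0, 0], "travel": [0.0006, 0.014, -0.0104], "grip": -1}, {"angular": [7.28, 0, 0], "travel": [0.0007, 0.0126, -0.0121], "grip": -1}, {"angular": [7.29, 0, 0], "travel": [0.0006, 0.011, -0.0137], "grip": -1}, {"angular": [7.29, 0, 0], "travel": [0.0006, 0.0092, -0.0149], "grip": -1}, {"angular": [7.28, 0, 0], "travel": [0.0007, 0.0072, -0.0159], "grip": -1}, {"angular": [7.29, 0, 0], "travel": [0.0006, 0.0051, -0.0167], "grip": -1}, {"angular": [7.29, 0, 0], "travel": [0.0006, 0.0029, -0.0172], "grip": -1}, {"angular": [7.29, 0, 0], "travel": [0.0006, 0.0007, -0.0175], "grip": -1}, {"angular": [7.28, 0, 0], "travel": [0.0006, -0.0014, -0.0174], "grip": -1}, {"angular": [7.29, 0, 0], "travel": [0.0006, -0.0037, -0.0171], "grip": -1}, {"angular": [7.29, 0, 0], "travel": [0.0006, -0.0059, -0.0165], "grip": -1}, {"angular": [7.28, 0, 0], "travel": [0.0006, -0.0078, -0.0156], "grip": -1}], grip_force=6)

```text
clock: 34.7
tcp_pos: [399.9, 29.9, 130.6]
tool_rot: [0.004, 1.572, -0.004]
ft_force: [-1.0, -0.0, -1.3]
grip_width: 87.4
```

>>> jog_arm(deltas=[{"angular": [4.5, 0, 0], "travel": [0.002, -0.0171, 0.0014], "grip": -1}, {"angular": [4.5, 0, 0], "travel": [0.002, -0.0169, 0.0027], "grip": -1}, {"angular": [4.5, 0, 0], "travel": [0.002, -0.0167, 0.0041], "grip": -1}, {"angular": [4.5, 0, 0], "travel": [0.002, -0.0163, 0.0054], "grip": -1}, {"angular": [4.5, 0, 0], "travel": [0.002, -0.0158, 0.0066], "grip": -1}, {"angular": [4.5, 0, 0], "travel": [0.002, -0.0153, 0.0078], "grip": -1}, {"angular": [4.5, 0, 0], "travel": [0.002, -0.0146, 0.009], "grip": -1}, {"angular": [4.5, 0, 0], "travel": [0.002, -0.0139, 0.0101], "grip": -1}, {"angular": [4.5, 0, 0], "travel": [0.002, -0.013, 0.0112], "grip": -1}, {"angular": [4.5, 0, 0], "travel": [0.002, -0.0121, 0.0122], "grip": -1}, {"angular": [0, 0, 0], "travel": [0, 0, 0], "grip": -1}])

```text
clock: 35.8
tcp_pos: [415.2, -142.4, 110.6]
tool_rot: [0.616, 1.482, -0.616]
ft_force: [-0.6, 0.5, 0.4]
grip_width: 87.4
```

```bash
python3 ov.py s21 scene 310 120 120 120 5; python3 ov.py t21 top 290 150 120 100 5
```

```text
t 35.8 tcp [ 415.2 -142.4  110.6] F [-0.6  0.5  0.4] w 87.4
[[-0.0, 0.709, 0.705], [-0.0, 0.705, -0.709], [-1.0, -0.001, 0.0]]
t 35.85 tcp [ 414.7 -141.2  110.6] F [ 0.4 -0.  -0.1] w 88.2
[[-0.001, 0.707, 0.707], [0.001, 0.707, -0.707], [-1.0, -0.0, -0.001]]
```

>>> jog_arm(deltas=[{"angular": [0, 0, 0], "travel": [0.015, 0, 0], "grip": -1}, {"angular": [0, 0, 0], "travel": [0.02, 0, 0], "grip": -1}, {"angular": [0, 0, 0], "travel": [0.02, 0, 0], "grip": -1}, {"angular": [0, 0, 0], "travel": [0.02, 0, 0], "grip": -1}, {"angular": [0, 0, 0], "travel": [0.012, 0, 0], "grip": -1}, {"angular": [0, 0, 0], "travel": [0.008, 0, 0], "grip": -1}, {"angular": [0, 0, 0], "travel": [0, 0, 0], "grip": -1}])

```text
clock: 36.6
tcp_pos: [414.1, -139.8, 15.4]
tool_rot: [0.613, 1.485, -0.613]
ft_force: [-0.8, -0.1, 0.3]
grip_width: 87.8
```

>>> jog_arm(deltas=[{"angular": [0, 0, 0], "travel": [0, 0, 0], "grip": -0.5}, {"angular": [0, 0, 0], "travel": [0, 0, 0], "grip": -0.3}, {"angular": [0, 0, 0], "travel": [0, 0, 0], "grip": -0.2}, {"angular": [0, 0, 0], "travel": [0, 0, 0], "grip": -0.1}, {"angular": [0, 0, 0], "travel": [0, 0, 0], "grip": 0}, {"angular": [0, 0, 0], "travel": [0, 0, 0], "grip": 0.1}, {"angular": [0, 0, 0], "travel": [0, 0, 0], "grip": 0.15}, {"angular": [0, 0, 0], "travel": [0, 0, 0], "grip": 0.15}])

```text
clock: 37.4
tcp_pos: [415.2, -141.0, 16.3]
tool_rot: [0.614, 1.482, -0.614]
ft_force: [0.0, 0.3, 1.9]
grip_width: 45.9
```

```bash
python3 - <<'E'
from plan import *
a=np.array([415,-141,131.])
b=np.array([408,20,133.])
print(np.round(a,0));show(rows(b,down(-np.radians(92.56)),8,.2,p0=a,R0=down(-np.pi/4)))
show(rows([511,150,135],down(-np.radians(92.56)),7,.2,p0=b,R0=down(-np.radians(92.56))))
E
```

```text
[ 415. -141.  131.]
[{"angular": [5.95, 0.0, 0.0], "travel": [-0.0002, 0.0136, -0.0148], "grip": 0.2}, {"angular": [5.94, -0.0, 0.0], "travel": [-0.0003, 0.012, -0.0162], "grip": 0.2}, {"angular": [5.95, 0.0, 0.0], "travel": [-0.0002, 0.0103, -0.0174], "grip": 0.2}, {"angular": [5.94, 0.0, 0.0], "travel": [-0.0003, 0.0084, -0.0183], "grip": 0.2}, {"angular": [5.95, -0.0, 0.0], "travel": [-0.0002, 0.0064, -0.019], "grip": 0.2}, {"angular": [5.94, 0.0, 0.0], "travel": [-0.0003, 0.0045, -0.0197], "grip": 0.2}, {"angular": [5.95, 0.0, 0.0], "travel": [-0.0002, 0.0024, -0.02], "grip": 0.2}, {"angular": [5.94, 0.0, 0.0], "travel": [-0.0003, 0.0003, -0.0201], "grip": 0.2}]
[{"angular": [0.0, 0.0, 0.0], "travel": [-0.0003, 0.0139, -0.0192], "grip": 0.2}, {"angular": [0.0, 0.0, 0.0], "travel": [-0.0003, 0.0138, -0.0192], "grip": 0.2}, {"angular": [0.0, 0.0, 0.0], "travel": [-0.0003, 0.0139, -0.0192], "grip": 0.2}, {"angular": [0.0, 0.0, 0.0], "travel": [-0.0002, 0.0139, -0.0192], "grip": 0.2}, {"angular": [0.0, 0.0, 0.0], "travel": [-0.0003, 0.0139, -0.0193], "grip": 0.2}, {"angular": [0.0, 0.0, 0.0], "travel": [-0.0003, 0.0138, -0.0192], "grip": 0.2}, {"angular": [0.0, 0.0, 0.0], "travel": [-0.0003, 0.0139, -0.0192], "grip": 0.2}]
```

>>> jog_arm(deltas=[{"angular": [0, 0, 0], "travel": [-0.01, 0, 0], "grip": 0.2}, {"angular": [0, 0, 0], "travel": [-0.03, 0, 0], "grip": 0.2}, {"angular": [0, 0, 0], "travel": [-0.04, 0, 0], "grip": 0.2}, {"angular": [0, 0, 0], "travel": [-0.035, 0, 0], "grip": 0.2}, {"angular": [5.95, 0, 0], "travel": [0, 0.0136, -0.0148], "grip": 0.2}, {"angular": [5.95, 0, 0], "travel": [0, 0.012, -0.0162], "grip": 0.2}, {"angular": [5.95, 0, 0], "travel": [0, 0.0103, -0.0174], "grip": 0.2}, {"angular": [5.95, 0, 0], "travel": [0, 0.0084, -0.0183], "grip": 0.2}, {"angular": [5.95, 0, 0], "travel": [0, 0.0064, -0.019], "grip": 0.2}, {"angular": [5.95, 0, 0], "travel": [0, 0.0045, -0.0197], "grip": 0.2}, {"angular": [5.95, 0, 0], "travel": [0, 0.0024, -0.02], "grip": 0.2}, {"angular": [5.95, 0, 0], "travel": [0, 0, -0.02], "grip": 0.2}], grip_force=8)

```text
clock: 38.6
tcp_pos: [407.3, 20.9, 131.7]
tool_rot: [1.246, 1.185, -1.246]
ft_force: [0.3, -0.3, -0.5]
grip_width: 45.8
```

>>> jog_arm(deltas=[{"angular": [0, 0, 0], "travel": [0, 0.014, -0.0192], "grip": 0.2}, {"angular": [0, 0, 0], "travel": [0, 0.014, -0.0192], "grip": 0.2}, {"angular": [0, 0, 0], "travel": [0, 0.014, -0.0192], "grip": 0.2}, {"angular": [0, 0, 0], "travel": [0, 0.014, -0.0192], "grip": 0.2}, {"angular": [0, 0, 0], "travel": [0, 0.014, -0.0192], "grip": 0.2}, {"angular": [0, 0, 0], "travel": [0, 0.0135, -0.0192], "grip": 0.2}, {"angular": [0, 0, 0], "travel": [0, 0.0135, -0.0192], "grip": 0.2}, {"angular": [0, 0, 0], "travel": [0, 0, 0], "grip": 0.2}])

```text
clock: 39.4
tcp_pos: [512.5, 151.7, 131.8]
tool_rot: [1.243, 1.187, -1.239]
ft_force: [-0.3, -0.2, -0.7]
grip_width: 45.7
```

```bash
python3 ov.py s22 scene 200 130 130 140 4; python3 ov.py t22 top 210 130 120 100 5
```

```text
t 39.4 tcp [512.5 151.7 131.8] F [-0.3 -0.2 -0.7] w 45.7
[[0.002, 0.999, -0.044], [0.001, -0.044, -0.999], [-1.0, 0.002, -0.001]]
t 39.45 tcp [511.  150.5 131.5] F [-0.6 -0.8 -0.4] w 45.3
[[0.0, 0.999, -0.044], [-0.0, -0.044, -0.999], [-1.0, 0.0, 0.0]]
```

```bash
python3 - <<'E'
from h import *
np.set_printoptions(precision=1,suppress=True)
S=snap('scene')
print(atz(S,(264.5,236),18),atz(S,(263.5,217),76))
print(proj(S,[[575,148,18],[575,148,76],[511,150,18],[511,150,76]]).tolist())
E
```

```text
[559.8 161.5  18. ] [573.1 149.2  76. ]
[[264.8923426030812, 232.2688252766637], [263.41867858801436, 216.61044514833006], [277.44734409811167, 240.92412276187846], [276.20321409642554, 224.97703490875477]]
```

>>> jog_arm(deltas=[{"angular": [0, 0, 0], "travel": [0.015, 0, 0], "grip": 0.2}, {"angular": [0, 0, 0], "travel": [0.02, 0, 0], "grip": 0.2}, {"angular": [0, 0, 0], "travel": [0.02, 0, 0], "grip": 0.2}, {"angular": [0, 0, 0], "travel": [0.015, 0, 0], "grip": 0.2}, {"angular": [0, 0, 0], "travel": [0.01, 0, 0], "grip": 0.2}, {"angular": [0, 0, 0], "travel": [0.007, 0, 0], "grip": 0.2}, {"angular": [0, 0, 0], "travel": [0.005, 0, 0], "grip": 0.2}, {"angular": [0, 0, 0], "travel": [0.003, 0, 0], "grip": 0.2}, {"angular": [0, 0, 0], "travel": [0.001, 0, 0], "grip": 0.2}, {"angular": [0, 0, 0], "travel": [0, 0, 0], "grip": 0.2}])

```text
clock: 40.55
tcp_pos: [510.9, 149.9, 35.4]
tool_rot: [1.243, 1.187, -1.242]
ft_force: [-0.6, 0.1, -0.6]
grip_width: 45.7
```

>>> jog_arm(deltas=[{"angular": [0, 0, 0], "travel": [0.001, 0, 0], "grip": 0.2}, {"angular": [0, 0, 0], "travel": [0, 0, 0], "grip": 0.2}])

```text
clock: 40.75
tcp_pos: [510.9, 149.9, 34.4]
tool_rot: [1.243, 1.187, -1.242]
ft_force: [-0.5, 0.7, -0.3]
grip_width: 45.6
```

>>> jog_arm(deltas=[{"angular": [0, 0, 0], "travel": [0.001, 0, 0], "grip": 0.2}, {"angular": [0, 0, 0], "travel": [0, 0, 0], "grip": 0.2}])

```text
clock: 40.95
tcp_pos: [511.3, 149.6, 33.9]
tool_rot: [1.242, 1.186, -1.242]
ft_force: [-0.3, -1.7, 6.0]
grip_width: 45.8
```

Contact. Release and rise.

>>> jog_arm(deltas=[{"angular": [0, 0, 0], "travel": [-0.001, 0, 0], "grip": 0.0}, {"angular": [0, 0, 0], "travel": [0, 0, 0], "grip": -0.15}, {"angular": [0, 0, 0], "travel": [0, 0, 0], "grip": -0.35}, {"angular": [0, 0, 0], "travel": [0, 0, 0], "grip": -0.4}, {"angular": [0, 0, 0], "travel": [-0.005, 0, 0], "grip": -0.4}, {"angular": [0, 0, 0], "travel": [-0.02, 0, 0], "grip": -0.4}, {"angular": [0, 0, 0], "travel": [-0.03, 0, 0], "grip": -0.4}, {"angular": [0, 0, 0], "travel": [-0.03, 0, 0], "grip": -0.4}, {"angular": [0, 0, 0], "travel": [-0.02, 0, 0], "grip": -0.4}])

```text
clock: 41.85
tcp_pos: [511.6, 150.0, 141.4]
tool_rot: [1.244, 1.186, -1.241]
ft_force: [0.3, -0.0, 0.9]
grip_width: 61.6
```

```bash
python3 ov.py s23 scene 200 130 130 140 4; python3 bk.py b2
```

```text
t 41.85 tcp [511.6 150.  141.4] F [ 0.3 -0.   0.9] w 61.6
[[0.002, 0.999, -0.045], [0.0, -0.045, -0.999], [-1.0, 0.002, -0.0]]
S pt 0.92 [208.8 296.7] [465.4 422.2   0. ]
S pt 0.91 [186.1 283.2] [556.2 437.    0. ]
S pt 0.75 [263.3 232.3] [600.3 136.4   0. ]
S pt 0.63 [276.7 242.1] [528.2 140.3   0. ]
S box 0.87 [255.8 213.5 272.5 236.9]
S box 0.87 [195.3 274.7 215.2 306. ]
S box 0.77 [178.1 261.6 200.2 287.8]
S box 0.59 [270.8 223.5 287.9 241.2]
T pt 0.61 [201.6 186.5] [560.2 421.8   0. ]
T pt 0.6 [198.4 210.1] [465.2 430.3   0. ]
T pt 0.46 [260.2 187.5] [552.6 188.1   0. ]
T box 0.52 [191.2 181.5 206.3 190.2]
T box 0.45 [189.7 203.5 202.7 216.6]
```

```bash
python3 - <<'E'
from h import *
fr=[optics.snapshot('scene')['frame'].astype(float) for _ in range(4)]
I=np.mean(fr,0).astype(np.uint8)[252:312,172:222]
I=cv2.resize(I,None,fx=10,fy=10,interpolation=cv2.INTER_CUBIC)
I=np.clip((I.astype(float)-150)*2.2,0,255).astype(np.uint8)
cv2.imwrite('pics/l3.png',I)
E
cat > p4.py <<'E'
from plan import *
np.set_printoptions(precision=1,suppress=True)
S=snap('scene')
for n,r,b in (('L1',(188,265.7),(190,280.5)),('L2',(205.5,282.8),(206.5,298.5))): print(n,atz(S,r,58),atz(S,b,0))
E
python3 p4.py; python3 - <<'E'
from plan import *
show(rows([558,425,115],down(-np.pi/4),10,-1))
E
```

```text
L1 [548.7 424.8  58. ] [558.6 423.6   0. ]
L2 [455. 429.  58.] [463.8 430.2  -0. ]
[{"angular": [-4.76, -0.0, 0.01], "travel": [0.0023, 0.0035, -0.0277], "grip": -1}, {"angular": [-4.76, -0.0, 0.0], "travel": [0.0024, 0.0058, -0.0273], "grip": -1}, {"angular": [-4.76, -0.0, 0.01], "travel": [0.0023, 0.0081, -0.0268], "grip": -1}, {"angular": [-4.76, -0.0, 0.01], "travel": [0.0023, 0.0102, -0.026], "grip": -1}, {"angular": [-4.76, -0.01, 0.01], "travel": [0.0024, 0.0124, -0.025], "grip": -1}, {"angular": [-4.76, 0.0, 0.0], "travel": [0.0023, 0.0144, -0.0239], "grip": -1}, {"angular": [-4.76, 0.0, 0.01], "travel": [0.0024, 0.0163, -0.0227], "grip": -1}, {"angular": [-4.76, 0.0, 0.01], "travel": [0.0023, 0.0182, -0.0212], "grip": -1}, {"angular": [-4.75, -0.0, 0.01], "travel": [0.0023, 0.0198, -0.0196], "grip": -1}, {"angular": [-4.76, -0.0, 0.01], "travel": [0.0024, 0.0215, -0.018], "grip": -1}]
```

>>> jog_arm(deltas=[{"angular": [-4.76, 0, 0], "travel": [0.0023, 0.0035, -0.0277], "grip": -1}, {"angular": [-4.76, 0, 0], "travel": [0.0024, 0.0058, -0.0273], "grip": -1}, {"angular": [-4.76, 0, 0], "travel": [0.0023, 0.0081, -0.0268], "grip": -1}, {"angular": [-4.76, 0, 0], "travel": [0.0023, 0.0102, -0.026], "grip": -1}, {"angular": [-4.76, 0, 0], "travel": [0.0024, 0.0124, -0.025], "grip": -1}, {"angular": [-4.76, 0, 0], "travel": [0.0023, 0.0144, -0.0239], "grip": -1}, {"angular": [-4.76, 0, 0], "travel": [0.0024, 0.0163, -0.0227], "grip": -1}, {"angular": [-4.76, 0, 0], "travel": [0.0023, 0.0182, -0.0212], "grip": -1}, {"angular": [-4.76, 0, 0], "travel": [0.0023, 0.0198, -0.0196], "grip": -1}, {"angular": [-4.76, 0, 0], "travel": [0.0024, 0.017, -0.018], "grip": -1}, {"angular": [0, 0, 0], "travel": [0, 0, 0], "grip": -1}], grip_force=6)

```text
clock: 43.55
tcp_pos: [554.7, 425.1, 114.8]
tool_rot: [0.612, 1.484, -0.61]
ft_force: [-0.1, -0.7, -0.2]
grip_width: 87.9
```

```bash
python3 ov.py s24 scene 140 200 120 120 5; python3 ov.py t24 top 150 140 120 100 5
```

```text
t 43.55 tcp [554.7 425.1 114.8] F [-0.1 -0.7 -0.2] w 87.9
[[-0.0, 0.704, 0.71], [0.001, 0.71, -0.704], [-1.0, 0.0, -0.001]]
t 43.6 tcp [554.5 423.2 114.8] F [-0.  -0.1 -0.3] w 87.7
[[-0.001, 0.706, 0.708], [-0.001, 0.708, -0.706], [-1.0, -0.001, -0.0]]
```

>>> jog_arm(deltas=[{"angular": [0, 0, 0], "travel": [0.015, -0.002, 0.001], "grip": -1}, {"angular": [0, 0, 0], "travel": [0.02, 0, 0], "grip": -1}, {"angular": [0, 0, 0], "travel": [0.02, 0, 0], "grip": -1}, {"angular": [0, 0, 0], "travel": [0.02, 0, 0], "grip": -1}, {"angular": [0, 0, 0], "travel": [0.015, 0, 0], "grip": -1}, {"angular": [0, 0, 0], "travel": [0.009, 0, 0], "grip": -1}, {"angular": [0, 0, 0], "travel": [0, 0, 0], "grip": -1}])

```text
clock: 44.35
tcp_pos: [553.5, 418.9, 15.5]
tool_rot: [0.613, 1.483, -0.616]
ft_force: [-0.2, 0.8, -0.9]
grip_width: 87.9
```

```bash
python3 ov.py s25 scene 140 210 100 100 6
```

```text
t 44.35 tcp [553.5 418.9  15.5] F [-0.2  0.8 -0.9] w 87.9
[[-0.002, 0.708, 0.707], [-0.002, 0.707, -0.708], [-1.0, -0.003, -0.0]]
```

>>> jog_arm(deltas=[{"angular": [0, 0, 0], "travel": [0, 0, 0], "grip": -0.5}, {"angular": [0, 0, 0], "travel": [0, 0, 0], "grip": -0.3}, {"angular": [0, 0, 0], "travel": [0, 0, 0], "grip": -0.2}, {"angular": [0, 0, 0], "travel": [0, 0, 0], "grip": -0.1}, {"angular": [0, 0, 0], "travel": [0, 0, 0], "grip": 0}, {"angular": [0, 0, 0], "travel": [0, 0, 0], "grip": 0.1}, {"angular": [0, 0, 0], "travel": [0, 0, 0], "grip": 0.15}, {"angular": [0, 0, 0], "travel": [0, 0, 0], "grip": 0.15}])

```text
clock: 45.2
tcp_pos: [554.3, 420.2, 16.8]
tool_rot: [0.614, 1.482, -0.614]
ft_force: [0.7, 0.1, 1.4]
grip_width: 45.7
```

```bash
python3 - <<'E'
from plan import *
# slot back-left (+32,+42)
v=(545,191,-.0447);c,s=np.cos(v[2]),np.sin(v[2])
for m in ((32,42),(-32,42)): print(m,v[0]+c*m[0]-s*m[1],v[1]+s*m[0]+c*m[1])
o,R=st()
show(rows([579,232,131],down(-np.radians(92.56)),9,.2,p0=np.array(o['tcp_pos'])+[0,0,115],R0=R))
E
```

```text
(32, 42) 578.8448107428936 231.52812339324035
(-32, 42) 514.9087389772995 234.3879707991018
t 45.2 tcp [554.3 420.2  16.8] F [0.7 0.1 1.4] w 45.7
[[0.0, 0.707, 0.707], [0.0, 0.707, -0.707], [-1.0, 0.0, 0.0]]
[{"angular": [5.29, -0.0, -0.0], "travel": [0.0001, -0.0128, 0.0167], "grip": 0.2}, {"angular": [5.28, -0.0, -0.0], "travel": [0.0001, -0.0113, 0.0179], "grip": 0.2}, {"angular": [5.29, -0.0, -0.0], "travel": [0.0001, -0.0096, 0.0188], "grip": 0.2}, {"angular": [5.28, -0.0, -0.0], "travel": [0.0001, -0.0077, 0.0196], "grip": 0.2}, {"angular": [5.29, -0.0, -0.0], "travel": [0.0001, -0.006, 0.0202], "grip": 0.2}, {"angular": [5.28, -0.0, -0.0], "travel": [0.0001, -0.0041, 0.0207], "grip": 0.2}, {"angular": [5.29, -0.0, -0.0], "travel": [0.0, -0.0021, 0.021], "grip": 0.2}, {"angular": [5.28, -0.0, -0.0], "travel": [0.0001, -0.0002, 0.0211], "grip": 0.2}, {"angular": [5.29, -0.0, -0.0], "travel": [0.0001, 0.0017, 0.021], "grip": 0.2}]
```

>>> jog_arm(deltas=[{"angular": [0, 0, 0], "travel": [-0.015, 0, 0], "grip": 0.2}, {"angular": [0, 0, 0], "travel": [-0.035, 0, 0], "grip": 0.2}, {"angular": [0, 0, 0], "travel": [-0.04, 0, 0], "grip": 0.2}, {"angular": [5.29, 0, 0], "travel": [-0.025, -0.0128, 0.0167], "grip": 0.2}, {"angular": [5.28, 0, 0], "travel": [0, -0.0113, 0.0179], "grip": 0.2}, {"angular": [5.29, 0, 0], "travel": [0, -0.0096, 0.0188], "grip": 0.2}, {"angular": [5.28, 0, 0], "travel": [0, -0.0077, 0.0196], "grip": 0.2}, {"angular": [5.29, 0, 0], "travel": [0, -0.006, 0.0202], "grip": 0.2}, {"angular": [5.28, 0, 0], "travel": [0, -0.0041, 0.0207], "grip": 0.2}, {"angular": [5.29, 0, 0], "travel": [0, -0.0021, 0.021], "grip": 0.2}, {"angular": [5.28, 0, 0], "travel": [0, 0, 0.0211], "grip": 0.2}, {"angular": [5.29, 0, 0], "travel": [0, 0.0017, 0.021], "grip": 0.2}], grip_force=8)

```text
clock: 46.4
tcp_pos: [579.4, 231.0, 132.8]
tool_rot: [1.245, 1.185, -1.244]
ft_force: [0.6, -0.5, -0.1]
grip_width: 45.6
```

>>> jog_arm(deltas=[{"angular": [0, 0, 0], "travel": [0, 0, 0], "grip": 0.2}])

```text
clock: 46.5
tcp_pos: [579.6, 229.6, 132.7]
tool_rot: [1.244, 1.185, -1.245]
ft_force: [0.3, 0.3, -0.3]
grip_width: 45.5
```

```bash
python3 ov.py s26 scene 190 130 130 140 4
```

```text
t 46.5 tcp [579.6 229.6 132.7] F [ 0.3  0.3 -0.3] w 45.5
[[0.001, 0.999, -0.048], [-0.001, -0.048, -0.999], [-1.0, 0.001, 0.001]]
```

>>> jog_arm(deltas=[{"angular": [0, 0, 0], "travel": [0.015, -0.001, -0.003], "grip": 0.2}, {"angular": [0, 0, 0], "travel": [0.02, 0, 0], "grip": 0.2}, {"angular": [0, 0, 0], "travel": [0.02, 0, 0], "grip": 0.2}, {"angular": [0, 0, 0], "travel": [0.015, 0, 0], "grip": 0.2}, {"angular": [0, 0, 0], "travel": [0.01, 0, 0], "grip": 0.2}, {"angular": [0, 0, 0], "travel": [0.007, 0, 0], "grip": 0.2}, {"angular": [0, 0, 0], "travel": [0.005, 0, 0], "grip": 0.2}, {"angular": [0, 0, 0], "travel": [0.003, 0, 0], "grip": 0.2}, {"angular": [0, 0, 0], "travel": [0.001, 0, 0], "grip": 0.2}, {"angular": [0, 0, 0], "travel": [0, 0, 0], "grip": 0.2}])

```text
clock: 47.55
tcp_pos: [578.5, 235.0, 36.0]
tool_rot: [1.242, 1.187, -1.242]
ft_force: [0.5, -0.3, -0.1]
grip_width: 45.8
```

>>> jog_arm(deltas=[{"angular": [0, 0, 0], "travel": [0.001, 0, 0], "grip": 0.2}, {"angular": [0, 0, 0], "travel": [0, 0, 0], "grip": 0.2}])

```text
clock: 47.75
tcp_pos: [578.4, 234.9, 35.0]
tool_rot: [1.242, 1.187, -1.242]
ft_force: [0.1, 0.1, -0.8]
grip_width: 45.8
```

>>> jog_arm(deltas=[{"angular": [0, 0, 0], "travel": [0.001, 0, 0], "grip": 0.2}, {"angular": [0, 0, 0], "travel": [0, 0, 0], "grip": 0.2}])

```text
clock: 47.95
tcp_pos: [578.8, 235.2, 34.6]
tool_rot: [1.243, 1.187, -1.241]
ft_force: [-1.8, 0.3, 3.9]
grip_width: 45.5
```

>>> jog_arm(deltas=[{"angular": [0, 0, 0], "travel": [-0.001, 0, 0], "grip": 0.0}, {"angular": [0, 0, 0], "travel": [0, 0, 0], "grip": -0.15}, {"angular": [0, 0, 0], "travel": [0, 0, 0], "grip": -0.3}, {"angular": [0, 0, 0], "travel": [0, 0, 0], "grip": -0.3}, {"angular": [0, 0, 0], "travel": [-0.005, 0, 0], "grip": -0.3}, {"angular": [0, 0, 0], "travel": [-0.02, 0, 0], "grip": -0.3}, {"angular": [0, 0, 0], "travel": [-0.03, 0, 0], "grip": -0.3}, {"angular": [0, 0, 0], "travel": [-0.03, 0, 0], "grip": -0.3}, {"angular": [0, 0, 0], "travel": [-0.02, 0, 0], "grip": -0.4}])

```text
clock: 48.85
tcp_pos: [579.2, 235.2, 142.3]
tool_rot: [1.244, 1.186, -1.24]
ft_force: [0.5, 0.2, 0.6]
grip_width: 60.6
```

```bash
python3 ov.py s27 scene 190 130 130 140 4; python3 bk.py b3; python3 -c "
from plan import *
show(rows([458,428,115],down(-np.pi/4),9,-1))"
```

```text
t 48.85 tcp [579.2 235.2 142.3] F [0.5 0.2 0.6] w 60.6
[[0.002, 0.999, -0.045], [0.001, -0.045, -0.999], [-1.0, 0.002, -0.001]]
S pt 0.78 [266.1 234.4] [584.6 137.4   0. ]
S pt 0.69 [278.3 242.4] [523.4 137.9   0. ]
S pt 0.68 [241.6 244.7] [594.6 224.8   0. ]
S pt 0.66 [207.6 298.3] [462.4 427.7   0. ]
S box 0.91 [193.9 275.  218.1 303.7]
S box 0.71 [254.7 212.9 271.3 236.2]
S box 0.7 [229.6 223.3 249.  249.8]
S box 0.5 [269.8 220.  286.8 241.2]
T pt 0.58 [273.3 197.4] [511.6 135.6   0. ]
T pt 0.48 [248.7 180.1] [583.6 234.6   0. ]
T pt 0.47 [196.7 210.4] [464.1 437.    0. ]
T pt 0.45 [267.9 183.6] [568.1 157.6   0. ]
T box 0.72 [261.5 175.3 271.7 183.6]
T box 0.49 [244.2 177.9 255.5 180.4]
[{"angular": [-5.29, -0.0, 0.02], "travel": [0.0026, -0.0142, -0.0209], "grip": -1}, {"angular": [-5.28, -0.0, 0.02], "travel": [0.0026, -0.0122, -0.0221], "grip": -1}, {"angular": [-5.29, -0.0, 0.02], "travel": [0.0025, -0.0101, -0.0231], "grip": -1}, {"angular": [-5.28, -0.01, 0.02], "travel": [0.0026, -0.0079, -0.024], "grip": -1}, {"angular": [-5.29, 0.0, 0.02], "travel": [0.0026, -0.0057, -0.0245], "grip": -1}, {"angular": [-5.28, 0.0, 0.02], "travel": [0.0025, -0.0034, -0.025], "grip": -1}, {"angular": [-5.29, 0.0, 0.02], "travel": [0.0026, -0.0011, -0.0253], "grip": -1}, {"angular": [-5.29, 0.0, 0.02], "travel": [0.0026, 0.0013, -0.0252], "grip": -1}, {"angular": [-5.28, -0.0, 0.01], "travel": [0.0025, 0.0035, -0.0249], "grip": -1}]
```

>>> jog_arm(deltas=[{"angular": [-5.29, 0, 0], "travel": [0.0026, -0.0142, -0.0209], "grip": -1}, {"angular": [-5.28, 0, 0], "travel": [0.0026, -0.0122, -0.0221], "grip": -1}, {"angular": [-5.29, 0, 0], "travel": [0.0025, -0.0101, -0.0231], "grip": -1}, {"angular": [-5.28, 0, 0], "travel": [0.0026, -0.0079, -0.024], "grip": -1}, {"angular": [-5.29, 0, 0], "travel": [0.0026, -0.0057, -0.0245], "grip": -1}, {"angular": [-5.28, 0, 0], "travel": [0.0025, -0.0034, -0.025], "grip": -1}, {"angular": [-5.29, 0, 0], "travel": [0.0026, -0.0011, -0.0253], "grip": -1}, {"angular": [-5.29, 0, 0], "travel": [0.0026, 0.0013, -0.0252], "grip": -1}, {"angular": [-5.28, 0, 0], "travel": [0.0025, 0.0035, -0.0249], "grip": -1}, {"angular": [0, 0, 0], "travel": [0, 0, 0], "grip": -1}], grip_force=6)

```text
clock: 50.2
tcp_pos: [456.6, 429.8, 114.7]
tool_rot: [0.609, 1.486, -0.612]
ft_force: [-0.1, -0.2, -0.0]
grip_width: 88.0
```

```bash
python3 ov.py s28 scene 140 200 120 120 5; python3 ov.py t28 top 150 140 120 100 5
```

```text
t 50.2 tcp [456.6 429.8 114.7] F [-0.1 -0.2 -0. ] w 88.0
[[-0.003, 0.704, 0.71], [-0.001, 0.71, -0.704], [-1.0, -0.003, -0.001]]
t 50.25 tcp [457.7 428.6 115.1] F [-0.  -0.   0.6] w 87.7
[[-0.002, 0.706, 0.708], [-0.002, 0.708, -0.706], [-1.0, -0.003, -0.0]]
```

>>> jog_arm(deltas=[{"angular": [0, 0, 0], "travel": [0.015, 0, 0.001], "grip": -1}, {"angular": [0, 0, 0], "travel": [0.02, 0, 0], "grip": -1}, {"angular": [0, 0, 0], "travel": [0.02, 0, 0], "grip": -1}, {"angular": [0, 0, 0], "travel": [0.02, 0, 0], "grip": -1}, {"angular": [0, 0, 0], "travel": [0.015, 0, 0], "grip": -1}, {"angular": [0, 0, 0], "travel": [0.009, 0, 0], "grip": -1}, {"angular": [0, 0, 0], "travel": [0, 0, 0], "grip": -1}])

```text
clock: 51.0
tcp_pos: [459.5, 426.4, 16.3]
tool_rot: [0.613, 1.483, -0.617]
ft_force: [0.3, -0.8, 0.4]
grip_width: 88.0
```

```bash
python3 ov.py s29 scene 150 220 100 100 6
```

```text
t 51.0 tcp [459.5 426.4  16.3] F [ 0.3 -0.8  0.4] w 88.0
[[-0.002, 0.708, 0.706], [-0.002, 0.706, -0.708], [-1.0, -0.003, -0.0]]
```

>>> jog_arm(deltas=[{"angular": [0, 0, 0], "travel": [0, 0, 0], "grip": -0.5}, {"angular": [0, 0, 0], "travel": [0, 0, 0], "grip": -0.3}, {"angular": [0, 0, 0], "travel": [0, 0, 0], "grip": -0.2}, {"angular": [0, 0, 0], "travel": [0, 0, 0], "grip": -0.1}, {"angular": [0, 0, 0], "travel": [0, 0, 0], "grip": 0}, {"angular": [0, 0, 0], "travel": [0, 0, 0], "grip": 0.1}, {"angular": [0, 0, 0], "travel": [0, 0, 0], "grip": 0.15}, {"angular": [0, 0, 0], "travel": [0, 0, 0], "grip": 0.15}])

```text
clock: 51.85
tcp_pos: [460.0, 427.7, 17.7]
tool_rot: [0.614, 1.482, -0.614]
ft_force: [0.3, 0.1, 0.4]
grip_width: 45.8
```

```bash
python3 - <<'E'
from plan import *
o,R=st()
show(rows([515,234,133],down(-np.radians(92.56)),9,.2,p0=np.array(o['tcp_pos'])+[0,0,115],R0=R))
E
```

```text
t 51.85 tcp [460.  427.7  17.7] F [0.3 0.1 0.4] w 45.8
[[0.0, 0.707, 0.707], [0.0, 0.707, -0.707], [-1.0, 0.0, 0.0]]
[{"angular": [5.29, 0.0, -0.0], "travel": [-0.0, -0.0109, 0.0195], "grip": 0.2}, {"angular": [5.28, -0.0, -0.0], "travel": [-0.0001, -0.009, 0.0205], "grip": 0.2}, {"angular": [5.29, -0.0, -0.0], "travel": [0.0, -0.0072, 0.0212], "grip": 0.2}, {"angular": [5.28, -0.0, -0.0], "travel": [-0.0, -0.0051, 0.0218], "grip": 0.2}, {"angular": [5.29, -0.0, -0.0], "travel": [-0.0001, -0.0031, 0.0221], "grip": 0.2}, {"angular": [5.28, -0.0, -0.0], "travel": [0.0, -0.0011, 0.0224], "grip": 0.2}, {"angular": [5.29, -0.0, -0.01], "travel": [-0.0, 0.001, 0.0223], "grip": 0.2}, {"angular": [5.28, -0.0, 0.0], "travel": [-0.0001, 0.003, 0.0222], "grip": 0.2}, {"angular": [5.29, -0.0, 0.0], "travel": [0.0, 0.0051, 0.0218], "grip": 0.2}]
```

>>> jog_arm(deltas=[{"angular": [0, 0, 0], "travel": [-0.015, 0, 0], "grip": 0.2}, {"angular": [0, 0, 0], "travel": [-0.035, 0, 0], "grip": 0.2}, {"angular": [0, 0, 0], "travel": [-0.04, 0, 0], "grip": 0.2}, {"angular": [5.29, 0, 0], "travel": [-0.025, -0.0109, 0.0195], "grip": 0.2}, {"angular": [5.28, 0, 0], "travel": [0, -0.009, 0.0205], "grip": 0.2}, {"angular": [5.29, 0, 0], "travel": [0, -0.0072, 0.0212], "grip": 0.2}, {"angular": [5.28, 0, 0], "travel": [0, -0.0051, 0.0218], "grip": 0.2}, {"angular": [5.29, 0, 0], "travel": [0, -0.0031, 0.0221], "grip": 0.2}, {"angular": [5.28, 0, 0], "travel": [0, -0.0011, 0.0224], "grip": 0.2}, {"angular": [5.29, 0, 0], "travel": [0, 0.001, 0.0223], "grip": 0.2}, {"angular": [5.28, 0, 0], "travel": [0, 0.003, 0.0222], "grip": 0.2}, {"angular": [5.29, 0, 0], "travel": [0, 0.0051, 0.0218], "grip": 0.2}], grip_force=8)

```text
clock: 53.05
tcp_pos: [515.1, 233.0, 133.7]
tool_rot: [1.245, 1.185, -1.244]
ft_force: [-1.1, -0.3, 0.1]
grip_width: 45.8
```

>>> jog_arm(deltas=[{"angular": [0, 0, 0], "travel": [0, 0, 0], "grip": 0.2}, {"angular": [0, 0, 0], "travel": [0, 0, 0], "grip": 0.2}])

```text
clock: 53.25
tcp_pos: [515.1, 233.9, 133.4]
tool_rot: [1.243, 1.188, -1.241]
ft_force: [0.3, -0.5, -0.2]
grip_width: 45.5
```

```bash
python3 ov.py s30 scene 190 130 130 140 4;python3 ov.py t30 top 210 130 120 100 5
```

```text
t 53.25 tcp [515.1 233.9 133.4] F [ 0.3 -0.5 -0.2] w 45.5
[[0.0, 0.999, -0.044], [0.001, -0.044, -0.999], [-1.0, 0.0, -0.001]]
t 53.3 tcp [514.9 234.4 133.2] F [-0.8 -0.5 -0.6] w 45.8
[[0.0, 0.999, -0.044], [0.001, -0.044, -0.999], [-1.0, 0.0, -0.001]]
```

>>> jog_arm(deltas=[{"angular": [0, 0, 0], "travel": [0.015, 0, 0], "grip": 0.2}, {"angular": [0, 0, 0], "travel": [0.02, 0, 0], "grip": 0.2}, {"angular": [0, 0, 0], "travel": [0.02, 0, 0], "grip": 0.2}, {"angular": [0, 0, 0], "travel": [0.015, 0, 0], "grip": 0.2}, {"angular": [0, 0, 0], "travel": [0.01, 0, 0], "grip": 0.2}, {"angular": [0, 0, 0], "travel": [0.007, 0, 0], "grip": 0.2}, {"angular": [0, 0, 0], "travel": [0.005, 0, 0], "grip": 0.2}, {"angular": [0, 0, 0], "travel": [0.003, 0, 0], "grip": 0.2}, {"angular": [0, 0, 0], "travel": [0.001, 0, 0], "grip": 0.2}, {"angular": [0, 0, 0], "travel": [0, 0, 0], "grip": 0.2}])

```text
clock: 54.35
tcp_pos: [515.2, 233.9, 36.9]
tool_rot: [1.242, 1.187, -1.242]
ft_force: [1.5, -0.4, -0.1]
grip_width: 46.0
```

>>> jog_arm(deltas=[{"angular": [0, 0, 0], "travel": [0.001, 0, 0], "grip": 0.2}, {"angular": [0, 0, 0], "travel": [0, 0, 0], "grip": 0.2}])

```text
clock: 54.55
tcp_pos: [515.1, 233.9, 35.9]
tool_rot: [1.242, 1.187, -1.242]
ft_force: [0.1, 1.2, -0.7]
grip_width: 45.8
```

>>> jog_arm(deltas=[{"angular": [0, 0, 0], "travel": [0.001, 0, 0], "grip": 0.2}, {"angular": [0, 0, 0], "travel": [0, 0, 0], "grip": 0.2}])

```text
clock: 54.75
tcp_pos: [515.8, 233.7, 35.5]
tool_rot: [1.243, 1.186, -1.241]
ft_force: [-1.4, -1.3, 4.8]
grip_width: 45.5
```

>>> jog_arm(deltas=[{"angular": [0, 0, 0], "travel": [-0.001, 0, 0], "grip": 0.0}, {"angular": [0, 0, 0], "travel": [0, 0, 0], "grip": -0.15}, {"angular": [0, 0, 0], "travel": [0, 0, 0], "grip": -0.3}, {"angular": [0, 0, 0], "travel": [0, 0, 0], "grip": -0.3}, {"angular": [0, 0, 0], "travel": [-0.005, 0, 0], "grip": -0.3}, {"angular": [0, 0, 0], "travel": [-0.02, 0, 0], "grip": -0.3}, {"angular": [0, 0, 0], "travel": [-0.03, 0, 0], "grip": -0.3}, {"angular": [0, 0, 0], "travel": [-0.03, 0, 0], "grip": -0.3}, {"angular": [0, 0, 0], "travel": [-0.02, 0, 0], "grip": 0.2}])

```text
clock: 55.65
tcp_pos: [515.7, 234.2, 143.0]
tool_rot: [1.244, 1.187, -1.24]
ft_force: [0.3, 0.6, 0.6]
grip_width: 52.3
```

```bash
python3 ov.py s31 scene 190 130 130 140 4;python3 bk.py
```

```text
t 55.65 tcp [515.7 234.2 143. ] F [0.3 0.6 0.6] w 52.3
[[0.002, 0.999, -0.045], [0.001, -0.045, -0.999], [-1.0, 0.002, -0.001]]
S pt 0.86 [240.8 243.1] [603.3 221.6   0. ]
S pt 0.73 [279.5 244.5] [512.3 142.3   0. ]
S pt 0.62 [254.5 254.6] [526.1 227.2   0. ]
S pt 0.49 [262.5 234.2] [593.7 144.7   0. ]
S box 0.85 [232.4 221.3 248.2 248.4]
S box 0.69 [256.1 213.  271.3 233.2]
S box 0.54 [268.2 222.1 283.1 238. ]
S box 0.47 [246.1 229.9 261.1 252.8]
T pt 0.69 [269.7 181.3] [577.4 150.5   0. ]
T pt 0.58 [247.1 195.6] [520.5 239.7   0. ]
T pt 0.47 [271.6 195.4] [519.8 142.4   0. ]
T box 0.6 [243.  191.9 253.1 202.8]
T box 0.51 [258.7 171.7 271.9 184.2]
```

```bash
python3 - <<'E'
from h import *
S=snap('scene');T=snap('top')
print(proj(S,[[515,234,18],[515,234,76],[579,235,18],[579,235,76]]).tolist())
print(proj(T,[[515,234,18],[515,234,76]]).tolist())
def enh(I,a,b): return np.clip((I.astype(float)-a)*b,0,255).astype(np.uint8)
I=cv2.resize(S['frame'][205:275,215:305],None,fx=8,fy=8,interpolation=cv2.INTER_CUBIC)
J=cv2.resize(T['frame'][155:225,220:310],None,fx=7,fy=7,interpolation=cv2.INTER_CUBIC)
cv2.imwrite('pics/s32.png',enh(I,60,1.5));cv2.imwrite('pics/t32.png',enh(J,40,1.5))
E
```

```text
[[254.36602387318504, 252.3062984792116], [252.55235495942205, 236.02582919133502], [241.24509555270694, 243.4217529975811], [239.19590989707862, 227.423957019686]]
[[247.69630180232122, 196.07568379983968], [244.98459972662366, 193.1677259274426]]
```

```bash
python3 - <<'E'
from plan import *
show(rows([490,67,105],down(-.0447),12,.05))
E
```

```text
[{"angular": [-7.5, -0.01, 0.01], "travel": [0.0029, -0.0014, 0.014], "grip": 0.05}, {"angular": [-7.5, -0.0, 0.02], "travel": [0.0029, -0.0031, 0.0136], "grip": 0.05}, {"angular": [-7.5, -0.01, 0.01], "travel": [0.0028, -0.005, 0.0131], "grip": 0.05}, {"angular": [-7.5, -0.0, 0.01], "travel": [0.0029, -0.0066, 0.0124], "grip": 0.05}, {"angular": [-7.5, -0.01, 0.01], "travel": [0.0029, -0.0081, 0.0114], "grip": 0.05}, {"angular": [-7.5, -0.0, 0.02], "travel": [0.0029, -0.0096, 0.0102], "grip": 0.05}, {"angular": [-7.5, -0.01, 0.01], "travel": [0.0028, -0.0109, 0.0089], "grip": 0.05}, {"angular": [-7.51, -0.0, 0.01], "travel": [0.0029, -0.0119, 0.0074], "grip": 0.05}, {"angular": [-7.5, -0.01, 0.01], "travel": [0.0029, -0.0128, 0.0058], "grip": 0.05}, {"angular": [-7.5, -0.0, 0.02], "travel": [0.0029, -0.0134, 0.0041], "grip": 0.05}, {"angular": [-7.5, -0.01, 0.01], "travel": [0.0028, -0.0138, 0.0023], "grip": 0.05}, {"angular": [-7.5, -0.0, 0.01], "travel": [0.0029, -0.014, 0.0004], "grip": 0.05}]
```

>>> jog_arm(deltas=[{"angular": [-7.5, 0, 0], "travel": [0.0029, -0.0014, 0.014], "grip": 0.05}, {"angular": [-7.5, 0, 0], "travel": [0.0029, -0.0031, 0.0136], "grip": 0.05}, {"angular": [-7.5, 0, 0], "travel": [0.0028, -0.005, 0.0131], "grip": 0.05}, {"angular": [-7.5, 0, 0], "travel": [0.0029, -0.0066, 0.0124], "grip": 0.05}, {"angular": [-7.5, 0, 0], "travel": [0.0029, -0.0081, 0.0114], "grip": 0.05}, {"angular": [-7.5, 0, 0], "travel": [0.0029, -0.0096, 0.0102], "grip": 0.05}, {"angular": [-7.5, 0, 0], "travel": [0.0028, -0.0109, 0.0089], "grip": 0.05}, {"angular": [-7.5, 0, 0], "travel": [0.0029, -0.0119, 0.0074], "grip": 0.05}, {"angular": [-7.5, 0, 0], "travel": [0.0029, -0.0128, 0.0058], "grip": 0.05}, {"angular": [-7.5, 0, 0], "travel": [0.0029, -0.0134, 0.0041], "grip": 0.05}, {"angular": [-7.5, 0, 0], "travel": [0.0028, -0.0138, 0.0023], "grip": 0.05}, {"angular": [-7.5, 0, 0], "travel": [0.0029, -0.014, 0.0004], "grip": 0.05}])

```text
clock: 57.3
tcp_pos: [490.3, 66.8, 105.4]
tool_rot: [0.031, 1.572, -0.031]
ft_force: [-0.4, 0.9, 0.5]
grip_width: 41.5
```

```bash
python3 ov.py s33 scene 210 140 130 130 5; python3 ov.py t33 top 220 150 100 80 7
```

```text
t 57.3 tcp [490.3  66.8 105.4] F [-0.4  0.9  0.5] w 41.5
[[-0.001, 0.039, 0.999], [-0.0, 0.999, -0.039], [-1.0, -0.0, -0.001]]
t 57.35 tcp [489.5  65.2 104.9] F [-0.1 -1.2 -0.3] w 41.7
[[-0.003, 0.033, 0.999], [-0.001, 0.999, -0.033], [-1.0, -0.001, -0.003]]
```

```bash
python3 - <<'E'
from h import *
np.set_printoptions(precision=1,suppress=True)
S=snap('scene')
print(proj(S,[[489.5,65.2,94.5],[489.5,65.2,54.5]]).tolist())
J=cv2.resize(S['frame'][195:245,280:330],None,fx=12,fy=12,interpolation=cv2.INTER_CUBIC)
cv2.imwrite('pics/s34.png',J)
E
```

```text
[[302.0139009399, 211.58581103794435], [302.48447366727385, 222.62732213791645]]
```

>>> jog_arm(deltas=[{"angular": [0, 0, 0], "travel": [0.02, 0.001, -0.001], "grip": 0.05}, {"angular": [0, 0, 0], "travel": [0.02, 0, 0], "grip": 0.05}, {"angular": [0, 0, 0], "travel": [0.012, 0, 0], "grip": 0.05}, {"angular": [0, 0, 0], "travel": [0.007, 0, 0], "grip": 0.05}, {"angular": [0, 0, 0], "travel": [0, 0, 0], "grip": 0.05}])

```text
clock: 57.95
tcp_pos: [489.4, 68.7, 46.4]
tool_rot: [0.036, 1.572, -0.036]
ft_force: [-0.5, 0.1, 0.3]
grip_width: 41.8
```

```bash
python3 ov.py s35 scene 260 170 80 80 8
```

```text
t 57.95 tcp [489.4  68.7  46.4] F [-0.5  0.1  0.3] w 41.8
[[-0.002, 0.046, 0.999], [-0.0, 0.999, -0.046], [-1.0, -0.0, -0.002]]
```

Fingers straddle the knob. Close gently.

>>> jog_arm(deltas=[{"angular": [0, 0, 0], "travel": [0, 0, 0], "grip": 0.2}, {"angular": [0, 0, 0], "travel": [0, 0, 0], "grip": 0.4}, {"angular": [0, 0, 0], "travel": [0, 0, 0], "grip": 0.5}, {"angular": [0, 0, 0], "travel": [0, 0, 0], "grip": 0.65}, {"angular": [0, 0, 0], "travel": [0, 0, 0], "grip": 0.65}, {"angular": [0, 0, 0], "travel": [0, 0, 0], "grip": 0.65}], grip_force=8)

```text
clock: 58.6
tcp_pos: [490.5, 68.4, 47.6]
tool_rot: [0.035, 1.569, -0.035]
ft_force: [0.1, -0.1, 5.9]
grip_width: 20.0
```

```bash
python3 - <<'E'
from h import *
np.set_printoptions(precision=1,suppress=True)
st()
# gold clip from the initial averaged top image (unobstructed)
T=snap('top');I=np.load('T.npy')
for name,A in (('T0',I),('now',T['frame'].astype(float))):
    b,g,r=A[...,0],A[...,1],A[...,2]
    w=np.clip((r-b)-35,0,None);w[:175]=0;w[200:]=0;w[:,:285]=0;w[:,310:]=0
    ys,xs=np.nonzero(w)
    if w.sum(): 
        c=(np.sum(xs*w[ys,xs])/w.sum(),np.sum(ys*w[ys,xs])/w.sum());print(name,np.array(c),w.sum(),[atz(T,c,z) for z in (45,50,58)])
A=I
d=255-A.mean(2);sub=A.mean(2)[190:208,280:298];k=np.clip(90-sub,0,None)
ys,xs=np.nonzero(k);c=(280+np.sum(xs*k[ys,xs])/k.sum(),190+np.sum(ys*k[ys,xs])/k.sum());print('knob0',np.array(c),atz(T,c,94.5),atz(T,c,85))
E
```

```text
t 58.6 tcp [490.5  68.4  47.6] F [ 0.1 -0.1  5.9] w 20.0
[[0.001, 0.045, 0.999], [-0.0, 0.999, -0.045], [-1.0, 0.0, 0.001]]
T0 [297.5 187.1] 110.125 [array([542. ,  37.1,  45. ]), array([540.9,  36.8,  50. ]), array([539.2,  36.4,  58. ])]
knob0 [288.5 198.9] [486.8  68.2  94.5] [488.6  68.9  85. ]
```

>>> jog_arm(deltas=[{"angular": [0, 0, 0], "travel": [-0.001, 0, 0.005], "grip": 0.65}, {"angular": [0, 0, 0], "travel": [0, 0, 0.01], "grip": 0.65}, {"angular": [0, 0, 0], "travel": [0, 0, 0.01], "grip": 0.65}, {"angular": [0, 0, 0], "travel": [0, 0, 0.01], "grip": 0.65}, {"angular": [0, 0, 0], "travel": [0, 0, 0.01], "grip": 0.65}, {"angular": [0, 0, 0], "travel": [0, 0, 0.006], "grip": 0.65}, {"angular": [0, 0, 0], "travel": [0, 0, 0], "grip": 0.65}, {"angular": [0, 0, 0], "travel": [0, 0, 0], "grip": 0.65}], grip_force=10)

```text
clock: 59.45
tcp_pos: [541.5, 65.9, 47.8]
tool_rot: [0.035, 1.57, -0.035]
ft_force: [2.0, -1.4, -10.4]
grip_width: 20.0
```

```bash
python3 ov.py s36 scene 260 170 80 80 8;python3 z.py t36 top 250 150 330 230 7 q
```

```text
t 59.45 tcp [541.5  65.9  47.8] F [  2.   -1.4 -10.4] w 20.0
[[0.001, 0.045, 0.999], [-0.0, 0.999, -0.045], [-1.0, -0.0, 0.001]]
```

>>> jog_arm(deltas=[{"angular": [0, 0, 0], "travel": [0.001, 0, 0], "grip": 0.65}, {"angular": [0, 0, 0], "travel": [0, 0, 0], "grip": 0.45}, {"angular": [0, 0, 0], "travel": [0, 0, 0], "grip": 0.3}, {"angular": [0, 0, 0], "travel": [0, 0, 0], "grip": 0.15}, {"angular": [0, 0, 0], "travel": [-0.005, 0, 0], "grip": 0.1}, {"angular": [0, 0, 0], "travel": [-0.02, 0, 0], "grip": 0.1}, {"angular": [0, 0, 0], "travel": [-0.03, 0, 0], "grip": 0.1}, {"angular": [0, 0, 0], "travel": [-0.04, 0, 0], "grip": 0.1}, {"angular": [0, 0, 0], "travel": [-0.04, 0, 0], "grip": 0.1}, {"angular": [0, 0, 0], "travel": [-0.03, 0, 0], "grip": 0.1}, {"angular": [0, 0, 0], "travel": [-0.02, 0, -0.02], "grip": 0.1}, {"angular": [0, 0, 0], "travel": [0, 0, -0.04], "grip": 0.1}])

```text
clock: 60.75
tcp_pos: [485.3, 68.7, 236.0]
tool_rot: [0.036, 1.561, -0.035]
ft_force: [-0.2, -0.1, -0.0]
grip_width: 39.5
```

>>> jog_arm(deltas=[{"angular": [0, 0, 0], "travel": [0, 0.02, -0.03], "grip": 0.1}, {"angular": [0, 0, 0], "travel": [0, 0.045, 0], "grip": 0.1}, {"angular": [0, 0, 0], "travel": [0, 0.045, 0], "grip": 0.1}, {"angular": [0, 0, 0], "travel": [0, 0.045, 0], "grip": 0.1}, {"angular": [0, 0, 0], "travel": [0, 0.045, 0], "grip": 0.1}, {"angular": [0, 0, 0], "travel": [0, 0.045, -0.01], "grip": 0.1}, {"angular": [0, 0, 0], "travel": [0, 0.045, -0.02], "grip": 0.1}, {"angular": [0, 0, 0], "travel": [0, 0.045, -0.03], "grip": 0.1}, {"angular": [0, 0, 0], "travel": [0, 0.045, -0.03], "grip": 0.1}, {"angular": [0, 0, 0], "travel": [0, 0.045, -0.03], "grip": 0.1}, {"angular": [0, 0, 0], "travel": [0, 0.02, 0], "grip": 0.1}])

```text
clock: 61.85
tcp_pos: [353.4, 512.9, 232.6]
tool_rot: [0.033, 1.572, -0.031]
ft_force: [-0.1, -0.6, -0.2]
grip_width: 39.7
```

```bash
python3 - <<'E'
from h import *
st()
def avg(n,k): return np.mean([optics.snapshot(n)['frame'].astype(float) for _ in range(k)],0)
T=avg('top',8);S=avg('scene',8);np.save('T2.npy',T);np.save('S2.npy',S)
def crop(I,x0,y0,w,h,f,n):
    c=cv2.resize(I[y0:y0+h,x0:x0+w].clip(0,255).astype(np.uint8),None,fx=f,fy=f,interpolation=cv2.INTER_CUBIC)
    for i in range(0,w,10): cv2.line(c,(i*f,0),(i*f,5),(0,0,255),1);cv2.putText(c,str(x0+i),(i*f,15),0,.35,(0,0,255))
    for i in range(0,h,10): cv2.line(c,(0,i*f),(5,i*f),(0,0,255),1);cv2.putText(c,str(y0+i),(5,i*f+4),0,.35,(0,0,255))
    cv2.imwrite('pics/'+n+'.png',c)
crop(T,225,150,80,70,9,'te');crop(S,220,195,105,75,7,'se');cv2.imwrite('pics/tf.png',T);cv2.imwrite('pics/sf.png',S)
E
```

```text
t 61.85 tcp [353.4 512.9 232.6] F [-0.1 -0.6 -0.2] w 39.7
[[-0.002, 0.041, 0.999], [0.001, 0.999, -0.041], [-1.0, 0.001, -0.002]][ WARN:0@23.430] global loadsave.cpp:1063 imwrite_ Unsupported depth image for selected encoder is fallbacked to CV_8U.
```

```bash
cat > sl.py <<'E'
from h import *
from scipy.optimize import least_squares
np.set_printoptions(precision=2,suppress=True)
T=snap('top');S=snap('scene');IT=np.load('T2.npy');IS=np.load('S2.npy')
c,s=np.cos(-.0447),np.sin(-.0447)
X0,Y0=546.2,191.
def W(m): m=np.atleast_2d(np.array(m,float));return np.stack([X0+c*m[:,0]-s*m[:,1],Y0+s*m[:,0]+c*m[:,1],m[:,2]],1)
def box(x,y,lx,ly,z0,z1): return W([[x+i*lx/2,y+j*ly/2,z] for i in(-1,1) for j in(-1,1) for z in(z0,z1)])
def cen(p,P,k=10):
    q=proj(p,P);m=np.zeros((400*k//1,640*k//1),np.uint8) if False else None
    o=q.min(0)-3;h=cv2.convexHull(((q-o)*20).astype(np.float32));M=cv2.moments(h);return np.array([M['m10'],M['m01']])/M['m00']/20+o
def blob(I,kind,x0,y0,x1,y1):
    A=I[y0:y1,x0:x1]
    w=np.clip((A[...,2]-A[...,0])-35,0,None) if kind=='gold' else np.clip(110-A.max(2),0,None)
    ys,xs=np.nonzero(w>0);ww=w[ys,xs];return np.array([x0+(xs*ww).sum()/ww.sum(),y0+(ys*ww).sum()/ww.sum()]),ww.sum()
gT=blob(IT,'gold',293,180,304,195)[0];gS=blob(IS,'gold',294,208,304,222)[0]
print('gold',gT,gS)
I=cv2.resize(IT[176:200,280:306].astype(np.uint8),None,fx=20,fy=20,interpolation=0);J=cv2.resize(IS[198:224,282:306].astype(np.uint8),None,fx=20,fy=20,interpolation=0)
cv2.imwrite('pics/px.png',np.hstack([I,cv2.resize(J,(480,480))]))
for nm,p,g in (('T',T,gT),('S',S,gS)):
    f=lambda v:cen(p,box(v[0],v[1],12,6,40,58))-g
    r=least_squares(f,[0,-155]);print(nm,'clip x,y in dryer',r.x)
kT=IT[178:196,284:296].max(2) if False else None
for nm,p,I,b in (('T',T,IT,(286,181,295,193)),('S',S,IS,(285,203,297,222))):
    A=I[b[1]:b[3],b[0]:b[2]].max(2);print(nm);print(A.astype(int))
E
python3 sl.py
```

```text
gold [297.46 187.15] [297.96 213.45]
T clip x,y in dryer [   1.78 -154.15]
S clip x,y in dryer [   6.72 -156.97]
T
[[154 153 144 118  85 103 147 164 164]
 [137 126 114  96  73  91 132 154 162]
 [105  87  76  69  58  71 100 133 155]
 [ 82  61  57  56  55  57  74 113 149]
 [ 75  52  54  56  57  55  66 103 141]
 [ 80  53  53  56  56  54  62  97 134]
 [ 86  55  51  50  49  50  60 100 135]
 [ 88  61  51  48  47  50  69 107 138]
 [ 91  76  64  52  54  74 100 127 143]
 [112 102  85  62  69 106 140 154 154]
 [141 137 111  78  86 129 159 165 157]
 [157 155 133  91  91 135 163 167 155]]
S
[[211 216 206  79 151 229 222 220 218 220 211  87]
 [212 218 208  77 155 225 159 158 206 228 213  94]
 [215 222 213 105 151 130 102 101 124 162 210 213]
 [213 189 159  97 110  99 101 100  96 116 161 155]
 [209 106 105 101 104 105 105 104 100  94 154 227]
 [190  86 100 104 106 105 104 104 100  91 153 231]
 [184  89 100 104 105 104 103 103 101  91 155 228]
 [190 102 101 103 104 103 103 102 101  93 132 204]
 [197 106 100 103 104 103 103 103 101  93 129 200]
 [136 110 101 103 104 103 102 102 100  93 130 204]
 [100 102 102 103 103 102 102 102 100  94 134 189]
 [126  96 100 102 103 103 102 101 100  94 105 150]
 [187 125  98 101 103 101 101 101  99  93 123 170]
 [188 123  94 100 102 101 101 100  98  91 118 187]
 [199 184 100  97  99  99  99  99  98 109 161 208]
 [205 194 125 103  94  99 107  97  93  98 123 169]
 [162 182 132 133 134 135 133 124  97  89  97 138]
 [139 142 160 161 130 129 152 202 194 156  99  90]
 [153 152 138 154 190 201 198 200 199 199 186 118]]
```

```bash
cat >> sl.py <<'E'
print('----')
def dark(I,x0,y0,x1,y1,th,lo):
    A=I[y0:y1,x0:x1].max(2);w=np.clip((th-A)/(th-lo),0,1)
    return w
# knob: fit soft mask by rendering hull antialiased
def render(p,P,x0,y0,x1,y1,k=16):
    q=(proj(p,P)-[x0,y0]+.5)*k;m=np.zeros(((y1-y0)*k,(x1-x0)*k),np.uint8)
    cv2.fillConvexPoly(m,cv2.convexHull(np.round(q).astype(np.int32)),1);return cv2.resize(m.astype(np.float32),(x1-x0,y1-y0),interpolation=cv2.INTER_AREA)
for nm,p,I,b,th,lo,bl in (('T',T,IT,(284,179,296,194),150,52,.7),('S',S,IS,(284,201,297,219),185,102,.3)):
    w=dark(I,*b,th,lo)
    best=[]
    for x in np.arange(-8,10,.5):
        for y in np.arange(-133,-120,1.):
            m=cv2.GaussianBlur(render(p,box(x,y,20,28,54.5,94.5),*b),(0,0),bl)
            best.append((((m-w)**2).sum(),x,y))
    best.sort();print(nm,'knob',[tuple(np.round(t,2)) for t in best[:4]])
for nm,p,I,b in (('T',T,IT,(292,181,304,195)),('S',S,IS,(294,207,304,222))):
    A=I[b[1]:b[3],b[0]:b[2]];w=np.clip((A[...,2]-A[...,0]-12)/60,0,1)
    best=[]
    for x in np.arange(-10,14,.5):
        for y in np.arange(-162,-144,1.):
          for ly in (6,10):
            m=cv2.GaussianBlur(render(p,box(x,y,12,ly,40,58),*b),(0,0),.5)
            a=(m*w).sum()/(m*m).sum();best.append((((a*m-w)**2).sum(),x,y,ly))
    best.sort();print(nm,'clip',[tuple(np.round(t,2)) for t in best[:4]])
E
python3 sl.py | sed -n '/----/,$p'
python3 - <<'E'
import sys;sys.path.insert(0,'.')
from h import *
np.set_printoptions(precision=1,suppress=True)
for k in range(3):
  S=snap('scene');T=snap('top')
  for n,z in (('set_clip',40),('heat_slider_top',94.5)):
    for nm,p in (('S',S),('T',T)):
      for r in optics.spot_point(p,n)[:2]:
        print(n,nm,round(r['conf'],2),np.array(r['pixel']),atz(p,r['pixel'],z))
E
```

```text
----
T knob [(np.float64(6.63), np.float64(-1.0), np.float64(-124.0)), (np.float64(6.64), np.float64(-1.5), np.float64(-124.0)), (np.float64(6.65), np.float64(-0.5), np.float64(-124.0)), (np.float64(6.76), np.float64(-2.0), np.float64(-124.0))]
S knob [(np.float64(23.33), np.float64(-2.5), np.float64(-121.0)), (np.float64(23.65), np.float64(-2.0), np.float64(-121.0)), (np.float64(23.94), np.float64(-1.5), np.float64(-121.0)), (np.float64(24.01), np.float64(-3.0), np.float64(-121.0))]
T clip [(np.float64(0.38), np.float64(2.0), np.float64(-154.0), np.float64(6.0)), (np.float64(0.39), np.float64(2.0), np.float64(-153.0), np.float64(6.0)), (np.float64(0.4), np.float64(2.5), np.float64(-154.0), np.float64(6.0)), (np.float64(0.41), np.float64(1.5), np.float64(-154.0), np.float64(6.0))]
S clip [(np.float64(2.21), np.float64(5.0), np.float64(-156.0), np.float64(6.0)), (np.float64(2.21), np.float64(4.0), np.float64(-155.0), np.float64(6.0)), (np.float64(2.23), np.float64(5.5), np.float64(-156.0), np.float64(6.0)), (np.float64(2.24), np.float64(3.5), np.float64(-155.0), np.float64(6.0))]
set_clip S 0.46 [371.1 181. ] [ 532.6 -311.5   40. ]
heat_slider_top S 0.42 [290.5 205.3] [542.6  65.4  94.5]
heat_slider_top S 0.25 [396.7 167.1] [ 470.9 -376.8   94.5]
heat_slider_top T 0.55 [289.7 185.4] [538.4  63.5  94.5]
set_clip T 0.21 [247.5 192.8] [523.6 231.   40. ]
heat_slider_top S 0.54 [291.4 205.4] [540.1  63.8  94.5]
heat_slider_top T 0.62 [290.2 183.2] [546.8  61.7  94.5]
set_clip S 0.7 [265.3 232.5] [546.5 166.6  40. ]
set_clip S 0.3 [259.2 248.2] [495.8 228.6  40. ]
heat_slider_top S 0.55 [259.1 249.4] [429.4 274.2  94.5]
heat_slider_top S 0.4 [291.  203.7] [548.8  57.9  94.5]
heat_slider_top T 0.39 [290.3 185.1] [539.5  61.3  94.5]
```

```bash
cat > sl2.py <<'E'
exec(open('sl.py').read().split("print('gold'")[0])
def D(P): # world->dryer
    d=P-np.array([X0,Y0,0]);return np.array([c*d[0]+s*d[1],-s*d[0]+c*d[1],P[2]])
for col in (286.5,287,288,290,291):
    i=int(col);prof=IT[176:200,i].max(1);print('knob col',i,prof.astype(int).tolist())
for r in (182.4,182.6,182.8): print('knob back edge',D(atz(T,(287.5,r),94.5)))
for i in (296,297,298,299):
    A=IT[180:196,i];print('gold col',i,(A[:,2]-A[:,0]).astype(int).tolist())
    print(A.mean(1).astype(int).tolist())
for r in (184.5,185,185.5): print('clip',r,D(atz(T,(297.7,r),58)))
q=proj(T,box(1,-127,20,28,54.5,94.5));print(q)
q=proj(T,box(2,-154,12,6,40,58));print(q)
E
python3 sl2.py
```

```text
knob col 286 [160, 158, 156, 157, 156, 154, 137, 105, 82, 75, 80, 86, 88, 91, 112, 141, 157, 162, 163, 163, 164, 163, 163, 162]
knob col 287 [162, 161, 160, 162, 161, 153, 126, 87, 61, 52, 53, 55, 61, 76, 102, 137, 155, 162, 162, 161, 161, 161, 160, 156]
knob col 288 [160, 159, 159, 159, 156, 144, 114, 76, 57, 54, 53, 51, 51, 64, 85, 111, 133, 142, 143, 142, 142, 141, 137, 130]
knob col 290 [97, 97, 97, 95, 90, 85, 73, 58, 55, 57, 56, 49, 47, 54, 69, 86, 91, 92, 91, 90, 94, 102, 106, 107]
knob col 291 [99, 103, 104, 105, 105, 103, 91, 71, 57, 55, 54, 50, 50, 74, 106, 129, 135, 136, 136, 136, 138, 146, 153, 153]
knob back edge [   9.18 -118.91   94.5 ]
knob back edge [   8.41 -118.94   94.5 ]
knob back edge [   7.64 -118.98   94.5 ]
gold col 296 [5, 5, 5, 6, 7, 12, 27, 37, 28, 10, 5, 6, 8, 8, 7, 8]
[155, 156, 156, 158, 162, 159, 145, 123, 107, 110, 135, 153, 157, 157, 155, 157]
gold col 297 [8, 7, 7, 7, 9, 19, 46, 67, 55, 24, 8, 6, 7, 7, 6, 6]
[160, 161, 160, 161, 163, 156, 136, 114, 97, 94, 116, 143, 154, 154, 152, 152]
gold col 298 [7, 6, 6, 5, 8, 19, 46, 64, 55, 26, 8, 2, 2, 2, 2, 2]
[151, 151, 152, 154, 151, 144, 130, 115, 101, 94, 106, 129, 140, 141, 141, 139]
gold col 299 [3, 3, 2, 3, 2, 7, 17, 23, 19, 10, 3, 0, 0, -1, 0, 0]
[140, 141, 145, 148, 147, 145, 140, 134, 128, 126, 135, 147, 159, 161, 162, 161]
clip 184.5 [  10.32 -155.2    58.  ]
clip 185 [   8.35 -155.28   58.  ]
clip 185.5 [   6.39 -155.36   58.  ]
[[293.86 189.5 ]
 [293.17 187.3 ]
 [286.58 189.29]
 [285.7  187.09]
 [294.08 184.42]
 [293.4  182.1 ]
 [286.82 184.21]
 [285.95 181.88]]
[[298.27 189.12]
 [298.02 188.15]
 [296.72 189.08]
 [296.46 188.11]
 [298.39 186.1 ]
 [298.14 185.1 ]
 [296.85 186.06]
 [296.58 185.06]]
```

```bash
cat > sl3.py <<'E'
exec(open('sl.py').read().split("print('gold'")[0])
def render(p,P,x0,y0,x1,y1,k=16):
    q=(proj(p,P)-[x0,y0]+.5)*k;m=np.zeros(((y1-y0)*k,(x1-x0)*k),np.uint8)
    cv2.fillConvexPoly(m,cv2.convexHull(np.round(q).astype(np.int32)),1);return cv2.resize(m.astype(np.float32),(x1-x0,y1-y0),interpolation=cv2.INTER_AREA)
def prism(x,y,z0,z1,n):
    t=np.linspace(0,2*np.pi,40,endpoint=False);cx=np.sign(np.cos(t))*abs(np.cos(t))**(2/n)*10;cy=np.sign(np.sin(t))*abs(np.sin(t))**(2/n)*14
    return W([[x+a,y+b,z] for a,b in zip(cx,cy) for z in (z0,z1)])
for nm,p,I,b,hi,lo,bl in (('T',T,IT,(284,179,297,194),158,52,.8),('S',S,IS,(283,202,298,222),200,102,.35)):
    A=I[b[1]:b[3],b[0]:b[2]].max(2);w=np.clip((hi-A)/(hi-lo),0,1)
    msk=np.ones_like(w)
    # ignore track slot columns/pixels and lower shadow: weight only a neighbourhood
    if nm=='T': msk[:3]=0;msk[12:]=0;msk[:,5:8]=0; 
    else:
        msk[14:]=0; msk[:9,:2]=0
        msk[:,:2]*=1
        # cable above knob
        msk[:4,2:6]=0
        # gold/clip side ok
    res=[]
    for n in (2,2.6,4,20):
      for x in np.arange(-8,12,.5):
        for y in np.arange(-136,-115,1.):
            m=cv2.GaussianBlur(render(p,prism(x,y,54.5,94.5,n),*b),(0,0),bl)
            res.append(((msk*(m-w)**2).sum(),n,x,y))
    for n in (2,2.6,4,20):
        r=sorted(t for t in res if t[1]==n)[:3];print(nm,[tuple(float(round(a,2)) for a in t) for t in r])
E
python3 sl3.py
```

```text
T [(2.08, 2.0, -1.0, -124.0), (2.09, 2.0, -0.5, -124.0), (2.1, 2.0, -1.5, -124.0)]
T [(1.53, 2.6, -1.0, -124.0), (1.55, 2.6, -0.5, -124.0), (1.56, 2.6, -1.5, -124.0)]
T [(1.19, 4.0, -1.0, -124.0), (1.22, 4.0, -0.5, -124.0), (1.22, 4.0, -1.5, -124.0)]
T [(1.3, 20.0, -1.0, -124.0), (1.31, 20.0, -0.5, -124.0), (1.33, 20.0, -1.5, -124.0)]
S [(22.7, 2.0, -2.0, -120.0), (22.73, 2.0, -2.5, -119.0), (22.87, 2.0, -3.0, -119.0)]
S [(18.69, 2.6, -3.0, -120.0), (19.02, 2.6, -2.0, -121.0), (19.05, 2.6, -4.0, -119.0)]
S [(15.72, 4.0, -3.0, -120.0), (15.91, 4.0, -3.5, -120.0), (16.0, 4.0, -4.0, -119.0)]
S [(16.78, 20.0, -4.0, -119.0), (16.92, 20.0, -4.5, -119.0), (17.01, 20.0, -3.0, -120.0)]
```

```bash
cat > sl4.py <<'E'
exec(open('sl3.py').read().split("for nm,p,I,b,hi")[0])
from scipy.optimize import nnls
def faces(x,y,ly):
    X=[x-6,x+6];Y=[y-ly/2,y+ly/2];Z=[40,58]
    top=W([[a,b,58] for a in X for b in Y]);fr=W([[x-6,b,z] for b in Y for z in Z]);lf=W([[a,y+ly/2,z] for a in X for z in Z])
    return top,fr,lf
for nm,p,I,b,bl in (('T',T,IT,(292,180,304,196),.8),('S',S,IS,(294,207,304,222),.35)):
    A=I[b[1]:b[3],b[0]:b[2]];w=np.clip(A[...,2]-A[...,0]-7,0,None)/60
    res=[]
    for ly in (5,8,11):
      for x in np.arange(-8,14,.5):
        for y in np.arange(-162,-144,1.):
            F=faces(x,y,ly)
            M=np.stack([cv2.GaussianBlur(render(p,f,*b),(0,0),bl).ravel() for f in (F if nm=='S' else F[:2])],1)
            a,r=nnls(M,w.ravel());res.append((r**2,x,y,ly,*a))
    res.sort(key=lambda t:t[0])
    for t in res[:8]: print(nm,[float(round(v,2)) for v in t])
E
python3 sl4.py
```

```text
T [0.08, 0.0, -154.0, 8.0, 1.36, 0.0]
T [0.09, 0.5, -154.0, 8.0, 1.34, 0.02]
T [0.1, 0.0, -154.0, 5.0, 1.99, 0.0]
T [0.1, 0.5, -154.0, 5.0, 1.96, 0.03]
T [0.12, 7.0, -154.0, 8.0, 0.29, 3.04]
T [0.12, 1.0, -154.0, 8.0, 1.31, 0.23]
T [0.13, -0.5, -154.0, 8.0, 1.37, 0.0]
T [0.13, 7.0, -154.0, 5.0, 0.43, 4.51]
S [1.45, 7.0, -158.0, 5.0, 0.0, 0.73, 1.0]
S [1.47, 7.5, -158.0, 5.0, 0.0, 0.81, 0.97]
S [1.52, 8.0, -158.0, 5.0, 0.0, 0.86, 0.95]
S [1.53, 6.5, -158.0, 5.0, 0.0, 0.63, 1.02]
S [1.57, 6.0, -158.0, 5.0, 0.0, 0.51, 1.06]
S [1.59, 5.5, -158.0, 5.0, 0.0, 0.4, 1.12]
S [1.59, 6.5, -157.0, 5.0, 0.0, 0.85, 0.96]
S [1.6, 5.0, -158.0, 5.0, 0.0, 0.33, 1.14]
```

```bash
cat > sl5.py <<'E'
exec(open('sl4.py').read().split("for nm,p,I,b,bl")[0])
f=24
for nm,p,I,(x0,y0,x1,y1),k in (('T',T,IT,(280,178,304,194),(-1,-124)),('S',S,IS,(282,200,304,222),(-3,-120))):
    outs=[]
    for d in (0,4):
        c2=cv2.resize(I[y0:y1,x0:x1].astype(np.uint8),None,fx=f,fy=f,interpolation=0)
        def dr(P,col):
            q=((proj(p,P)-[x0,y0]+.5)*f).astype(np.int32);h=cv2.convexHull(q);cv2.polylines(c2,[h],True,col,1)
        dr(box(k[0],k[1],20,28,54.5,94.5),(0,0,255));dr(box(k[0],k[1],20,28,94,94.5),(0,255,255))
        yy=k[1]-30
        for F in faces(k[0]+d,yy,6): dr(F,(255,0,0))
        outs.append(c2)
    cv2.imwrite('pics/ov%s.png'%nm,cv2.resize(np.hstack(outs),None,fx=.69,fy=.69,interpolation=cv2.INTER_AREA))
E
python3 sl5.py
python3 - <<'E'
from plan import *
show(rows([480,66,200],down(-.0447),12,.1))
E
```

```text
[{"angular": [-0.0, -0.0, 0.0], "travel": [0.0027, -0.0365, 0.0119], "grip": 0.1}, {"angular": [-0.0, -0.0, 0.0], "travel": [0.0027, -0.0364, 0.0118], "grip": 0.1}, {"angular": [-0.0, -0.0, 0.0], "travel": [0.0026, -0.0365, 0.0119], "grip": 0.1}, {"angular": [-0.0, -0.0, 0.0], "travel": [0.0027, -0.0365, 0.0119], "grip": 0.1}, {"angular": [-0.0, -0.0, 0.0], "travel": [0.0027, -0.0365, 0.0118], "grip": 0.1}, {"angular": [-0.0, -0.0, 0.0], "travel": [0.0027, -0.0364, 0.0119], "grip": 0.1}, {"angular": [-0.0, -0.0, 0.0], "travel": [0.0027, -0.0365, 0.0119], "grip": 0.1}, {"angular": [-0.0, -0.0, 0.0], "travel": [0.0026, -0.0365, 0.0118], "grip": 0.1}, {"angular": [-0.0, -0.0, 0.0], "travel": [0.0027, -0.0365, 0.0119], "grip": 0.1}, {"angular": [-0.0, -0.0, 0.0], "travel": [0.0027, -0.0364, 0.0119], "grip": 0.1}, {"angular": [-0.0, -0.0, 0.0], "travel": [0.0027, -0.0365, 0.0118], "grip": 0.1}, {"angular": [-0.0, -0.0, 0.01], "travel": [0.0026, -0.0365, 0.0119], "grip": 0.1}]
```

```bash
cat h.py | head -60; ls; python3 - <<'E'
from h import *
from bench import optics, telemetry
import numpy as np, cv2
o=telemetry.get_obs(); print(o['clock'],np.round(o['tcp_pos'],1))
th=-0.0447
for cam in ['top','scene']:
  for i in range(4):
    p=optics.snapshot(cam)
    a=optics.spot_point(p,'heat_slider_top')[:1]; b=optics.spot_point(p,'set_clip')[:1]
    print(cam,a,b)
    for d,z in ((a,94.5),(b,40)):
      if d: 
        w=np.array(atz(p,d[0]['pixel'],z)).ravel(); v=w[:2]-[545.5,191]
        print(np.round(w,1), np.round([np.cos(th)*v[0]+np.sin(th)*v[1],-np.sin(th)*v[0]+np.cos(th)*v[1]],1))
E
```

```text
import numpy as np, cv2
from bench import telemetry, optics, ticket, robot
def snap(n,save=None):
    p=optics.snapshot(n)
    if save: cv2.imwrite('pics/'+save+'.png',p['frame'])
    return p
def ray(p,px):
    K=np.array(p['camera_matrix'],float);R,_=cv2.Rodrigues(np.array(p['rvec'],float));t=np.array(p['tvec'],float).ravel()
    d=R.T@np.linalg.inv(K)@np.array([px[0],px[1],1.]);c=-R.T@t
    return c,d
def atz(p,px,z):
    c,d=ray(p,px);return c+d*(z-c[2])/d[2]
def tri(obs):
    A=np.zeros((3,3));b=np.zeros(3)
    for p,px in obs:
        c,d=ray(p,px);d=d/np.linalg.norm(d);M=np.eye(3)-np.outer(d,d);A+=M;b+=M@c
    return np.linalg.solve(A,b)
def proj(p,X):
    return cv2.projectPoints(np.array(X,float).reshape(-1,3),np.array(p['rvec'],float),np.array(p['tvec'],float),np.array(p['camera_matrix'],float),None)[0].reshape(-1,2)
def st():
    o=telemetry.get_obs();R,_=cv2.Rodrigues(np.array(o['tool_rot'],float))
    print('t',round(o['clock'],2),'tcp',np.round(o['tcp_pos'],1),'F',np.round(o['ft_force'],1),'w',np.round(o['grip_width'],1));print(np.round(R,3).tolist());return o,R
S.npy
S
[... 422 characters left out ...]
0.54}] []
[535.3  62.4  94.5] [  -4.4 -128.9]
top [{'pixel': [291.3, 184.6], 'conf': 0.4}] []
[541.4  57.5  94.5] [   1.8 -133.5]
scene [{'pixel': [292.6, 204.5], 'conf': 0.46}] [{'pixel': [290.4, 202.2], 'conf': 0.33}]
[541.5  57.6  94.5] [   2.  -133.4]
[628.7  -5.2  40. ] [  91.9 -192.3]
scene [{'pixel': [291.7, 202.1], 'conf': 0.69}] []
[554.6  50.   94.5] [  15.4 -140.5]
scene [{'pixel': [290.2, 205.4], 'conf': 0.7}] [{'pixel': [237.6, 242.7], 'conf': 0.52}]
[542.8  66.4  94.5] [   2.8 -124.5]
[562.9 256.7  40. ] [14.4 66.5]
scene [{'pixel': [288.0, 202.9], 'conf': 0.52}] [{'pixel': [369.7, 180.9], 'conf': 0.35}]
[559.2  61.3  94.5] [  19.5 -128.9]
[ 536.8 -308.5   40. ] [  13.6 -499.4]
```

```bash
python3 - <<'E'
import numpy as np, cv2
for n,(x,y) in (('T2',(262,165)),('S2',(262,180))):
    a=np.load(n+'.npy'); print(a.shape,a.dtype)
    c=np.clip(a[y:y+50,x:x+60],0,255).astype(np.uint8)
    cv2.imwrite(f'pics/zz_{n}.png',cv2.resize(c,None,fx=11,fy=11,interpolation=cv2.INTER_CUBIC))
E
cat sl5.py
```

```text
(400, 640, 3) float64
(400, 640, 3) float64
exec(open('sl4.py').read().split("for nm,p,I,b,bl")[0])
f=24
for nm,p,I,(x0,y0,x1,y1),k in (('T',T,IT,(280,178,304,194),(-1,-124)),('S',S,IS,(282,200,304,222),(-3,-120))):
    outs=[]
    for d in (0,4):
        c2=cv2.resize(I[y0:y1,x0:x1].astype(np.uint8),None,fx=f,fy=f,interpolation=0)
        def dr(P,col):
            q=((proj(p,P)-[x0,y0]+.5)*f).astype(np.int32);h=cv2.convexHull(q);cv2.polylines(c2,[h],True,col,1)
        dr(box(k[0],k[1],20,28,54.5,94.5),(0,0,255));dr(box(k[0],k[1],20,28,94,94.5),(0,255,255))
        yy=k[1]-30
        for F in faces(k[0]+d,yy,6): dr(F,(255,0,0))
        outs.append(c2)
    cv2.imwrite('pics/ov%s.png'%nm,cv2.resize(np.hstack(outs),None,fx=.69,fy=.69,interpolation=cv2.INTER_AREA))
```

View pics/zz_T2.png

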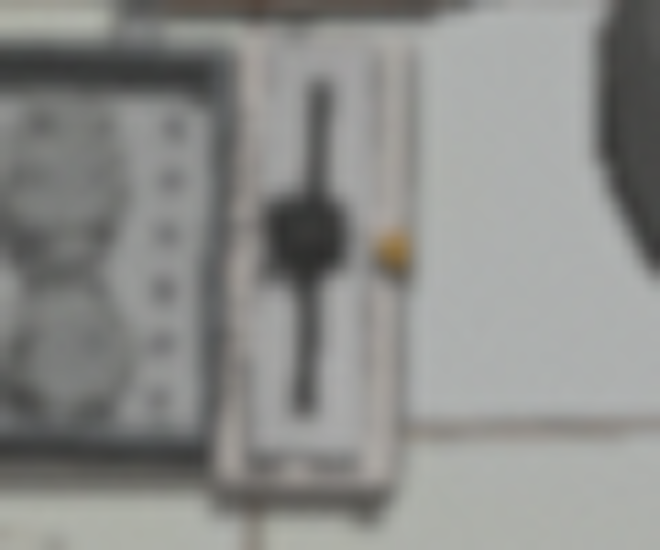

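View pics/zz_S2.png

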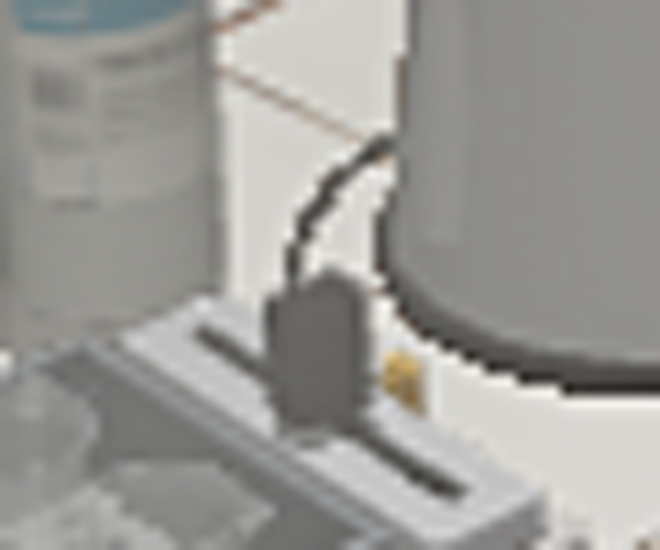

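```bash
python3 - <<'E'
import numpy as np, cv2
from h import *
p=snap('top'); 
I=np.load('T2.npy')
c,d=ray(p,(290,186)); print('cam',np.round(c))
# groove profile
g=I.mean(2)
for r in range(168,208): print(r, np.round(g[r,284:298]).astype(int))
hsv=I[:,:,2]-I[:,:,0]
print(np.round(hsv[182:194,292:304]).astype(int))
E
```

```text
cam [ 212.  -45. 1564.]
168 [157 156 151 145 137 138 149 156 157 156 157 158 163 166]
169 [159 161 154 152 151 151 155 157 157 159 158 156 157 165]
170 [153 159 151 154 159 157 158 157 160 161 160 153 148 160]
171 [152 158 150 154 159 156 150 148 155 161 160 149 143 158]
172 [153 159 149 154 158 148 125 121 142 158 161 148 142 156]
173 [153 161 153 157 159 141 106  99 132 157 161 149 143 158]
174 [148 160 159 159 158 141  98  91 131 158 162 153 146 159]
175 [141 156 159 160 158 140  96  94 136 160 162 153 146 159]
176 [142 157 160 162 160 140  97  99 144 163 162 152 146 158]
177 [140 152 158 161 159 140  97 103 148 165 163 153 147 159]
178 [140 149 156 160 159 140  97 104 149 164 163 155 150 159]
179 [140 146 156 162 159 136  95 105 150 165 163 158 155 161]
180 [137 144 156 161 155 130  90 105 149 164 163 159 156 160]
181 [138 145 153 154 143 118  84 103 147 164 164 160 156 161]
182 [138 138 136 127 114  96  73  91 132 154 162 160 156 161]
183 [142 126 105  87  76  69  59  71 101 133 156 160 158 162]
184 [139 117  82  61  57  55  54  57  74 114 149 161 163 163]
185 [128 109  75  52  
[... 1172 characters left out ...]
 162 161 161 163 166 168 167 163 160 161 149]
205 [132 138 148 149 152 153 155 158 159 158 158 164 165 153]
206 [122 114 118 126 134 135 132 131 134 134 144 162 166 151]
207 [122 106 110 125 142 141 127 120 121 124 138 161 164 150]
[[ 1  1  1  2  6  8  6  3  1  1  1  0]
 [ 0  0  0  1  6  7  6  3  1  0  1  0]
 [ 1  0  1  3  7 10  8  3  0  0  1  0]
 [ 2  0  1  6 13 20 20  8  1 -1  0 -1]
 [ 1  1  1 10 28 46 46 18  1  0  0  0]
 [ 0  0  1 12 37 67 65 24  2 -1 -1  0]
 [ 1  1  2  6 28 56 55 19  1 -1  0 -1]
 [ 1  0  0  2 11 25 27 10  1  0 -1 -1]
 [ 1  1  0  3  5  8  8  3  0 -1 -2 -2]
 [ 1  0  0  4  7  6  3  0 -1 -2 -1 -2]
 [ 1  2  1  4  8  7  2 -1 -2 -2 -1 -1]
 [ 1  1  2  5  8  7  2 -1 -2 -2 -2 -1]]
```

```bash
python3 - <<'E'
import numpy as np
from h import *
p=snap('top'); th=-0.0447
def dx(px,z):
    w=atz(p,px,z); v=w[:2]-[545.5,191]
    return np.round([np.cos(th)*v[0]+np.sin(th)*v[1],-np.sin(th)*v[0]+np.cos(th)*v[1]],1)
print('groove40',dx((289.8,187.05),40),'54.5',dx((289.8,187.05),54.5), dx((290.4,172.1),40),dx((289.2,202.1),40))
print('clip',dx((297.4,187.1),49),'knob',dx((289.5,186.1),74.5), dx((289.5,182.7),94.5),dx((289.5,189.5),54.5))
E
```

```text
groove40 [   4.  -123.7] 54.5 [   0.9 -125. ] [  63.9 -123.4] [ -55.4 -124.1]
clip [   2.7 -153.9] knob [   0.2 -125.3] [   8.9 -126.4] [  -8.8 -124.2]
```

>>> jog_arm(deltas=[{"angular": [0, 0, 0], "travel": [0.0027, -0.0365, 0.0119], "grip": 0.1}, {"angular": [0, 0, 0], "travel": [0.0027, -0.0365, 0.0119], "grip": 0.1}, {"angular": [0, 0, 0], "travel": [0.0027, -0.0365, 0.0119], "grip": 0.1}, {"angular": [0, 0, 0], "travel": [0.0027, -0.0365, 0.0119], "grip": 0.1}, {"angular": [0, 0, 0], "travel": [0.0027, -0.0365, 0.0119], "grip": 0.1}, {"angular": [0, 0, 0], "travel": [0.0027, -0.0365, 0.0119], "grip": 0.1}, {"angular": [0, 0, 0], "travel": [0.0027, -0.0365, 0.0119], "grip": 0.1}, {"angular": [0, 0, 0], "travel": [0.0027, -0.0365, 0.0119], "grip": 0.1}, {"angular": [0, 0, 0], "travel": [0.0027, -0.0365, 0.0119], "grip": 0.1}, {"angular": [0, 0, 0], "travel": [0.0027, -0.0365, 0.0119], "grip": 0.1}, {"angular": [0, 0, 0], "travel": [0.0027, -0.0365, 0.0119], "grip": 0.1}, {"angular": [0, 0, 0], "travel": [0.0027, -0.0365, 0.0119], "grip": 0.1}])

```text
clock: 66.65
tcp_pos: [480.8, 64.1, 199.9]
tool_rot: [0.035, 1.57, -0.035]
ft_force: [0.1, -0.3, -0.5]
grip_width: 39.4
```

>>> jog_arm(deltas=[{"angular": [0, 0, 0], "travel": [0, 0, 0], "grip": 0.1}, {"angular": [0, 0, 0], "travel": [0, 0, 0], "grip": 0.1}, {"angular": [0, 0, 0], "travel": [0, 0, 0], "grip": 0.1}])

```text
clock: 66.95
tcp_pos: [480.1, 66.4, 199.8]
tool_rot: [0.035, 1.571, -0.035]
ft_force: [-0.1, -0.5, 0.6]
grip_width: 39.5
```

```bash
python3 -c "
from h import *
st()"
```

```text
t 66.95 tcp [480.1  66.4 199.8] F [-0.1 -0.5  0.6] w 39.5
[[-0.0, 0.045, 0.999], [0.0, 0.999, -0.045], [-1.0, 0.0, -0.0]]
```

>>> jog_arm(deltas=[{"angular": [0, 0, 0], "travel": [0, 0.0006, 0.0154], "grip": 0.1}, {"angular": [0, 0, 0], "travel": [0, 0.0006, 0.0154], "grip": 0.1}, {"angular": [0, 0, 0], "travel": [0, 0.0006, 0.0154], "grip": 0.1}, {"angular": [0, 0, 0], "travel": [0, 0.0006, 0.0154], "grip": 0.1}, {"angular": [0, 0, 0], "travel": [0.02, 0, 0], "grip": 0.1}, {"angular": [0, 0, 0], "travel": [0.02, 0, 0], "grip": 0.1}, {"angular": [0, 0, 0], "travel": [0.02, 0, 0], "grip": 0.1}, {"angular": [0, 0, 0], "travel": [0.015, 0, 0], "grip": 0.1}, {"angular": [0, 0, 0], "travel": [0, 0, 0], "grip": 0.1}, {"angular": [0, 0, 0], "travel": [0, 0, 0], "grip": 0.1}])

```text
clock: 67.95
tcp_pos: [542.8, 66.1, 124.9]
tool_rot: [0.034, 1.57, -0.034]
ft_force: [0.2, 0.3, -0.0]
grip_width: 39.4
```

```bash
python3 ov.py n1 scene 240 130 120 110 6; ls -t pics | head -3
```

```text
t 67.95 tcp [542.8  66.1 124.9] F [ 0.2  0.3 -0. ] w 39.4
[[0.0, 0.044, 0.999], [-0.0, 0.999, -0.044], [-1.0, 0.0, 0.0]]
n1.png
zz_S2.png
zz_T2.png
```

View pics/n1.png

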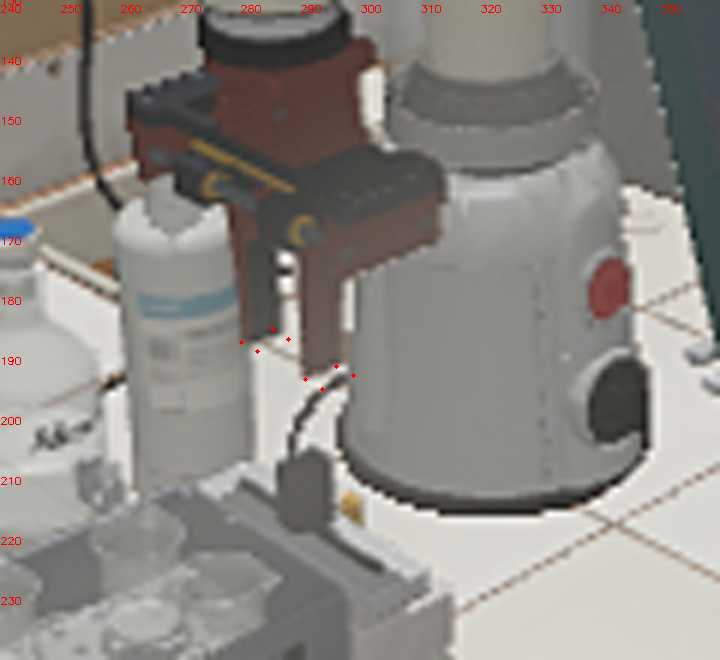

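The picture shows the open fingers (tips near px (261,187) and (292,192)) straddling above the black knob (≈(287,208)), with the brass clip at (298,214). I'll lower them.

>>> jog_arm(deltas=[{"angular": [0, 0, 0], "travel": [0.016, 0, 0], "grip": 0.1}, {"angular": [0, 0, 0], "travel": [0.016, 0, 0], "grip": 0.1}, {"angular": [0, 0, 0], "travel": [0.016, 0, 0], "grip": 0.1}, {"angular": [0, 0, 0], "travel": [0.016, 0, 0], "grip": 0.1}, {"angular": [0, 0, 0], "travel": [0.013, 0, 0], "grip": 0.1}, {"angular": [0, 0, 0], "travel": [0, 0, 0], "grip": 0.1}, {"angular": [0, 0, 0], "travel": [0, 0, 0], "grip": 0.1}, {"angular": [0, 0, 0], "travel": [0, 0, 0], "grip": 0.1}], grip_force=10)

```text
clock: 68.8
tcp_pos: [543.0, 65.4, 48.7]
tool_rot: [0.035, 1.569, -0.035]
ft_force: [0.3, 0.0, -0.4]
grip_width: 39.8
```

>>> jog_arm(deltas=[{"angular": [0, 0, 0], "travel": [0, 0, 0], "grip": 0.65}, {"angular": [0, 0, 0], "travel": [0, 0, 0], "grip": 0.65}, {"angular": [0, 0, 0], "travel": [0, 0, 0], "grip": 0.65}, {"angular": [0, 0, 0], "travel": [0, 0, 0], "grip": 0.65}, {"angular": [0, 0, 0], "travel": [0, 0, 0], "grip": 0.65}, {"angular": [0, 0, 0], "travel": [0, 0, 0], "grip": 0.65}])

```text
clock: 69.4
tcp_pos: [542.1, 65.3, 48.1]
tool_rot: [0.035, 1.57, -0.035]
ft_force: [-1.2, -0.7, 5.2]
grip_width: 19.9
```

>>> jog_arm(deltas=[{"angular": [0, 0, 0], "travel": [0, 0, 0.0008], "grip": 0.65}, {"angular": [0, 0, 0], "travel": [0, 0, 0.0008], "grip": 0.65}, {"angular": [0, 0, 0], "travel": [0, 0, 0], "grip": 0.65}, {"angular": [0, 0, 0], "travel": [0, 0, 0], "grip": 0.65}])

```text
clock: 69.8
tcp_pos: [543.9, 65.2, 48.1]
tool_rot: [0.035, 1.57, -0.035]
ft_force: [-1.1, 0.2, 5.6]
grip_width: 19.9
```

```bash
python3 - <<'E'
from h import *
for i in range(4):
    optics.snapshot('top'); o=telemetry.get_obs(); print(np.round(o['tcp_pos'],1),np.round(o['ft_force'],1),o['grip_width'])
E
```

```text
[543.9  65.2  48.1] [-0.8  0.1  4.5] 19.784878782654125
[543.9  65.2  48.1] [-1.2 -0.1  6.3] 19.567176406512473
[543.9  65.2  48.1] [-1.3 -0.5  5.4] 20.025728736971914
[543.9  65.2  48.1] [-1.8 -0.1  5.7] 19.95845766129176
```

>>> jog_arm(deltas=[{"angular": [0, 0, 0], "travel": [0, 0, 0], "grip": 0.1}, {"angular": [0, 0, 0], "travel": [0, 0, 0], "grip": 0.1}, {"angular": [0, 0, 0], "travel": [0, 0, 0], "grip": 0.1}, {"angular": [0, 0, 0], "travel": [0, 0, 0], "grip": 0.1}, {"angular": [0, 0, 0], "travel": [-0.02, 0, 0], "grip": 0.1}, {"angular": [0, 0, 0], "travel": [-0.03, 0, 0], "grip": 0.1}, {"angular": [0, 0, 0], "travel": [-0.04, 0, 0], "grip": 0.1}, {"angular": [0, 0, 0], "travel": [-0.04, 0, 0], "grip": 0.1}, {"angular": [0, 0, 0], "travel": [-0.03, 0, 0], "grip": 0.1}, {"angular": [0, 0, 0], "travel": [0, 0.002, -0.02], "grip": 0.1}, {"angular": [0, 0, 0], "travel": [0, 0, -0.02], "grip": 0.1}, {"angular": [0, 0, 0], "travel": [0, 0, -0.02], "grip": 0.1}])

```text
clock: 71.2
tcp_pos: [483.2, 70.0, 208.0]
tool_rot: [0.035, 1.57, -0.035]
ft_force: [0.6, 0.3, -0.7]
grip_width: 39.7
```

>>> jog_arm(deltas=[{"angular": [0, 0, 0], "travel": [-0.0027, 0.0365, -0.0119], "grip": 0.1}, {"angular": [0, 0, 0], "travel": [-0.0027, 0.0365, -0.0119], "grip": 0.1}, {"angular": [0, 0, 0], "travel": [-0.0027, 0.0365, -0.0119], "grip": 0.1}, {"angular": [0, 0, 0], "travel": [-0.0027, 0.0365, -0.0119], "grip": 0.1}, {"angular": [0, 0, 0], "travel": [-0.0027, 0.0365, -0.0119], "grip": 0.1}, {"angular": [0, 0, 0], "travel": [-0.0027, 0.0365, -0.0119], "grip": 0.1}, {"angular": [0, 0, 0], "travel": [-0.0027, 0.0365, -0.0119], "grip": 0.1}, {"angular": [0, 0, 0], "travel": [-0.0027, 0.0365, -0.0119], "grip": 0.1}, {"angular": [0, 0, 0], "travel": [-0.0027, 0.0365, -0.0119], "grip": 0.1}, {"angular": [0, 0, 0], "travel": [-0.0027, 0.0365, -0.0119], "grip": 0.1}, {"angular": [0, 0, 0], "travel": [-0.0027, 0.0365, -0.0119], "grip": 0.1}, {"angular": [0, 0, 0], "travel": [0, 0, 0], "grip": 0.1}])

```text
clock: 72.4
tcp_pos: [369.8, 481.1, 237.4]
tool_rot: [0.034, 1.571, -0.03]
ft_force: [-1.2, -0.6, 0.1]
grip_width: 39.2
```

```bash
python3 - <<'E'
from h import *
fr=[];
for i in range(8):
    p=snap('top'); fr.append(p['frame'].astype(float))
I=np.mean(fr,0); np.save('T3.npy',I); cv2.imwrite('pics/fin_top.png',fr[-1].astype(np.uint8))
snap('scene','fin_scene')
g=I.mean(2)
for r in range(178,194): print(r, np.round(g[r,284:298]).astype(int))
h=np.clip(I[:,:,2]-I[:,:,0]-12,0,None)[183:192,292:302]; yy,xx=np.mgrid[183:192,292:302]
print('clip',(h*xx).sum()/h.sum(),(h*yy).sum()/h.sum())
d=np.clip(110-g[180:194,285:295],0,None); 
for a,b in (('T2',np.load('T2.npy')),('T3',I)):
    gg=b.mean(2)[178:196,286:289]; dd=np.clip(158-gg,0,None).sum(1); print(a,(dd*np.arange(178,196)).sum()/dd.sum())
E
```

```text
178 [141 149 158 162 161 140  97 105 150 166 163 156 151 162]
179 [141 147 158 163 159 138  96 106 149 165 165 160 155 162]
180 [139 145 155 157 150 126  88 103 146 165 164 160 157 161]
181 [139 142 141 136 124 102  74  90 131 154 162 162 157 162]
182 [137 128 110  96  87  73  60  70 100 134 157 160 157 161]
183 [142 121  87  65  60  57  55  56  77 115 152 162 160 162]
184 [140 116  78  56  55  56  56  56  66 105 146 161 164 164]
185 [129 111  76  54  53  56  55  55  61  94 133 152 161 157]
186 [135 119  81  55  51  51  51  51  58  93 129 144 146 138]
187 [144 126  89  58  50  49  47  48  64 104 135 136 125 116]
188 [150 126  93  70  60  53  49  60  88 124 144 130 108  98]
189 [149 121  95  86  77  61  62  88 122 148 152 133 111  94]
190 [149 125 114 112 102  76  77 116 149 164 158 143 136 118]
191 [149 141 143 145 130  90  89 132 161 168 158 148 154 145]
192 [148 150 159 160 142  97  92 136 163 168 157 147 159 155]
193 [152 157 162 162 143  98  93 137 164 168 155 144 157 155]
clip 297.3541401273885 187.1
T2 186.51593440040105
T3 185.97398105501
```

View pics/fin_top.png

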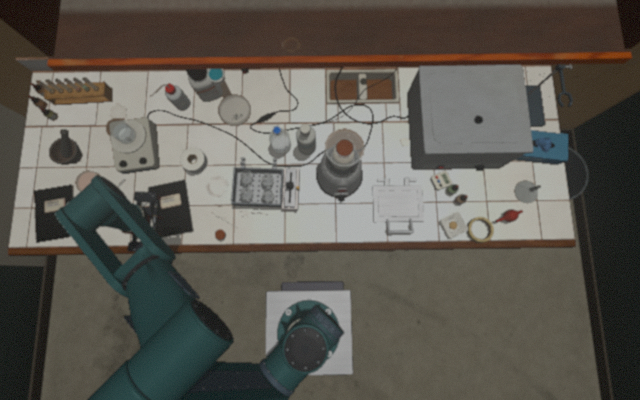

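View pics/fin_scene.png

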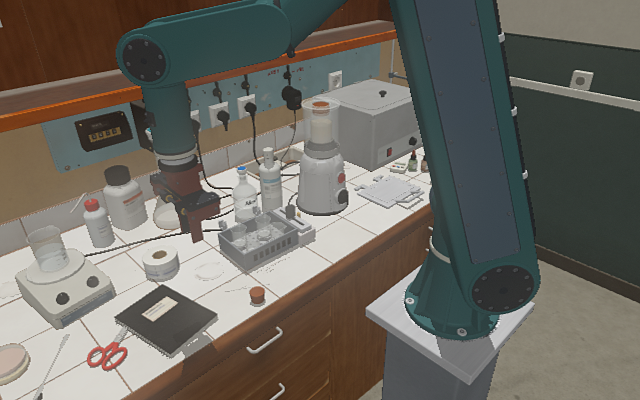

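The top picture shows four beakers in the tray (≈(258,187)) and the lid flat with its handle towards the front (≈(398,205)). The stopper, film roll and timer are in place, and the beaker is still on the stirrer. The knob moved about 2.4 mm further back, to x ≈ 2.6 mm against the clip's ≈ 2.7 mm, so I'm handing in.

```bash
python3 -c "
from h import *
print(ticket.job_done())"
```

```text
the job is handed in; nothing more can be done
None
```

I finished the job and handed it in after about 73 s of robot time; the hand-in gives no verdict. The lid is off and lying flat on the free bench, handle side up. All four bench beakers stand upright in the dryer. The heat slider went last, including a final shift of about 2 mm.

**What the last pictures showed:**
- **Lid, beakers and bystanders:** the lid is flat and clear of the blender and timer, and all four beakers are in the tray. The other things are where they were, and the gripper was parked clear of everything.
- **Slider:** in the top camera its middle is about 0.1 mm from the clip's point (x ≈ 2.6 against 2.7 mm); I trust that to about ±2 mm.

**Checks that disagreed:**
- **Scene camera on the slider:** before the final shift it put the slider 4–9 mm short of the clip, where the top camera said about 1–2.5 mm. That view is poorly suited to this measurement, so I followed the top camera and did not repeat the scene fit afterwards.
- **Arm's own reading:** the arm put the slider about 1–2 mm further back than the top camera did. By that reading it may now sit slightly past the clip.
- **Finding networks:** they were too noisy for the clip, with some false hits, so I measured the slider and clip from averaged pictures.
- **Tool height:** the reported height was about 28 mm off the real fingertip height throughout. I worked from known object heights instead.

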